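# Clear the display board and finish the tin pyramid

## Robot

A 7-joint arm with a two-finger parallel gripper is mounted at the origin on the work surface. World frame = base frame: x ahead of the robot, y to its left, z up, the work surface at z = 0. Lengths are in m, angles in rad, forces in N, time in s.
With the tool pointing down it reaches from about 0.35 to 0.9 m from the base axis. Payload 8.1 kg.
Tool frame: the origin (TCP) lies midway between the tips of the shut fingers; the grasp point (between the pads) lies 19 mm behind it (arm.pinch_z is the distance from the TCP to the grasp point, in m); z points along the fingers, y is the direction in which the jaws open and shut (so a half turn about z gives the same grasp; the last joint's range is limited). The gripper opens to 92 mm and grips with 3 to 60 N. Pads are 19 mm wide; open, the fingers measure 130 mm over their backs; the gripper's body (75 mm by 190 mm) begins 47 mm behind the grasp point.
Start: joints at [-1.332, 0.434, 0.025, 1.573, -0.012, 1.134, -0.075], TCP at [0.21, 0.589, 0.227] pointing down, gripper open.
Joint ranges: [-2.62, 2.62], [-0.44, 2.09], [-1.27, 1.32], [0.08, 2.57], [-1.32, 4.46], [0.12, 2], [-2.74, 2.74]. Speed limits (rad/s): [2.22, 2.22, 3.01, 3.01, 3.14, 3.14, 3.14].

## Interface

Orientations are given as a rotation vector (axis times angle).
In Python, from cell import arm, eyes gives the robot as it stands.
- The arm moves only by the tool apply_moves, never from a script. Its argument "targets" is one flat list of numbers, 5 for each row, row after row: the closure, from 0 (fully open) to 1 (shut), then the shift along the tool's x, y, z each as a share of 40 cm, from -1 to 1, then the turn about the tool's z as a share of pi/2 rad, from -1 to 1. A call has 1 to 20 rows; each row shifts and turns the commanded pose from where the row before left it, along the tool's axes as they then stand; what a row does not reach is not made up. A row lasts 1/8 s, in which the tool goes at most 62.5 mm and 10.7 degrees, less where a joint would pass 70% of its speed; a pose out of reach is approached as far as the arm can. A call with a number of a shift or a turn outside -1 to 1 is refused whole. A call with a gripper value outside its range is refused whole. The fingers move at their own pace and stop on an object; "grip_force" is the grip in N (left out, the last holds). Time passes only in rows, so rows that do not move let the fingers close. It gives the time, the measured TCP pose, the force and the opening at its end, in the units of the state.
- arm.observe(): the state, without advancing time (a new reading comes with each control period).
- eyes.get_image(name): name is "scene" or "side" or "wrist"; returns the picture (384x512x3 uint8, red, green, blue); there is no depth.
- eyes.camera_params(name): a dict with "camera_matrix" (3x3 intrinsics, pixels), "xyz" and "attitude" of the camera in the world; the wrist camera has in their place "hand_eye" (4x4, takes a point from camera to tool coordinates, whose origin is the TCP and whose axes are the flange's). Camera axes: x right, y down, z forward; pixel columns grow to the right and rows downward; lengths in m; the calibration is good to about 2 mm. A picture is of the moment at which its call begins: read the wrist's pose just before it. camera_params takes no time and is no camera call.
- arm.sign_off(): hands the job in, once; it reports no verdict.
The state is a dict: "clock": time; "joints": joint angles; "dq": joint speeds; "joint_efforts": joint torques, N m; "position": TCP position; "ee_rot": TCP orientation; "force": force on the tool from outside, world axes, zero at the start; "ft_torque": the same for the moment, N m; "width": opening from 0.0 (shut) to 1.0 (fully open).
Only numpy, scipy, OpenCV 4.12 (cv2) and the standard library are available. Lean on these libraries where they do the work, as an engineer would, in place of code of your own. Each camera call takes 0.05 s, during which the arm holds its last target.

## Task

Get the display board ready for customers: with the scraper block, never with the gripper itself, wipe all the steel chips off the green plate into the trough at its open end. Then slide the scraper, wiping edge down, fully home into the slot of its holder, and after that finish the tin pyramid on the board by standing each red tin upright and squarely over a gap between two tins of the layer below until every red tin is up. Leave the blue tins where they stand and do not disturb the other hardware.

Things in the scene. Friction and masses are not known exactly. Their poses are not given: they have to be found in the camera images.
- board: Fixed board; origin at table level. Own frame, mm: green plate x +-108, y -95 to 161, top z 20. Dark lips 8 thick, 12 high: inner faces x +-100 and y 153. Open -y end drops into an aluminium trough: inside y -156 to -95, x +-103, floor z 4, wall tops z 32. Blue tins stand in a row along x near y 119. Chips lie between y -70 and 10.
- scraper: Loose flat scraper block of pale wood with an orange plastic wiping edge along the bottom: 80 mm wide (its own x), 20 mm thick (its own y), 95 mm tall, 130 g, standing upright on its wiping edge. Origin at the centre of its underside, z up.
- holder: Fixed dark wood scraper holder, 124 (x) x 61 (y) x 38 mm tall, with one slot open at the top: 88 mm along its own x, 25 mm along y, centred, floor 6 mm above the table. Origin under its centre.
- base1: Standing tin of the started row, blue band, 44 mm diameter, 45 mm high, 120 g; origin at the centre of its underside. base1 to base4 stand in order from the board's -x end of the row to its +x end, centres 49 mm apart.
- base2: Standing tin of the started row, blue band, 44 mm diameter, 45 mm high, 120 g; origin at the centre of its underside. base1 to base4 stand in order from the board's -x end of the row to its +x end, centres 49 mm apart.
- base3: Standing tin of the started row, blue band, 44 mm diameter, 45 mm high, 120 g; origin at the centre of its underside. base1 to base4 stand in order from the board's -x end of the row to its +x end, centres 49 mm apart.
- base4: Standing tin of the started row, blue band, 44 mm diameter, 45 mm high, 120 g; origin at the centre of its underside. base1 to base4 stand in order from the board's -x end of the row to its +x end, centres 49 mm apart.
- tin1: Loose tin with red band, 44 mm diameter, 45 mm high, about 120 g, standing upright on the rubber mat; origin at the centre of its underside. Three to five of the red tins are present (None when absent).
- tin2: Loose tin with red band, 44 mm diameter, 45 mm high, about 120 g, standing upright on the rubber mat; origin at the centre of its underside. Three to five of the red tins are present (None when absent).
- tin3: Loose tin with red band, 44 mm diameter, 45 mm high, about 120 g, standing upright on the rubber mat; origin at the centre of its underside. Three to five of the red tins are present (None when absent).
- tin4: Loose tin with red band, 44 mm diameter, 45 mm high, about 120 g, standing upright on the rubber mat; origin at the centre of its underside. Three to five of the red tins are present (None when absent).
- tin5: Loose tin with red band, 44 mm diameter, 45 mm high, about 120 g, standing upright on the rubber mat; origin at the centre of its underside. Three to five of the red tins are present (None when absent).
- mat: Fixed black rubber mat on the table, 300 (x) x 200 (y) x 3 mm, on which the red tins wait; origin under its centre.
- chip1: Steel chip: sawn-off end of a spindle bar, 22 (its own x) x 9 x 9 mm, 13 g, lying on the green plate; origin at its centre. Three to five are present (None when absent).
- chip2: Steel chip: sawn-off end of a spindle bar, 22 (its own x) x 9 x 9 mm, 13 g, lying on the green plate; origin at its centre. Three to five are present (None when absent).
- chip3: Steel chip: sawn-off end of a spindle bar, 22 (its own x) x 9 x 9 mm, 13 g, lying on the green plate; origin at its centre. Three to five are present (None when absent).
- chip4: Steel chip: sawn-off end of a spindle bar, 22 (its own x) x 9 x 9 mm, 13 g, lying on the green plate; origin at its centre. Three to five are present (None when absent).
- chip5: Steel chip: sawn-off end of a spindle bar, 22 (its own x) x 9 x 9 mm, 13 g, lying on the green plate; origin at its centre. Three to five are present (None when absent).
- glass_knob: Bystander: faceted glass door knob on a brass rose, 56 mm wide, 58 mm tall; origin under its centre.
- rim_lock: Bystander: cast iron rim lock, 100 (x) x 140 (y) x 24 mm lying flat, brass latch at its +y end; origin under its centre.
- thumb_turn1: Bystander: black thumb turn on a 44 mm round rose, 34 mm tall; origin under its centre.
- thumb_turn2: Bystander: black thumb turn on a 44 mm round rose, 34 mm tall; origin under its centre.
- keyhole_cover: Bystander: nickel keyhole cover, 32 x 55 mm, 10 mm tall; origin under its centre.

How it is judged:
By the outcome, as a careful person would: the job done as asked, in the order asked, and still so for the second after the job is handed in, with the robot touching nothing.
Of tin1, tin2, tin3, tin4, tin5 only 3 to 5 are there at a start; the rules pass over those that are not, and their reading is None.
Of chip1, chip2, chip3, chip4, chip5 only 3 to 5 are there at a start; the rules pass over those that are not, and their reading is None.
At some moment in a run one of chip1, chip2, chip3, chip4, chip5 may be knocked a few centimetres aside while the robot is not near it.
It also fails if it takes over 210 s, if anything falls off the work surface, if the arm or the gripper's body presses on something with over 40 N, if the wrist force passes 120 N, or if a joint passes its speed limit or range.

## Working session

There is one attempt and no reset: what is moved stays moved. The work goes in short steps, Python scripts to look and compute and a tool call to move; the robot and the scene stay as the last step left them, time stands still between calls to the robot, and variables do not carry over. Pictures are saved under pics/ and viewed, and the job is handed in when it is done.

Besides the shell and the picture viewer there is one more tool, called after "Call:" as a command line: name --argument value ..., lists and objects as JSON in quotes. apply_moves: Moves the arm, as the interface text tells. Its arguments: {"type":"object","properties":{"targets":{"type":"array"},"grip_force":{"type":"number"}},"required":["targets"]}

```bash
ls; mkdir -p pics
python3 - <<'E'
from cell import arm, eyes
import cv2
print(arm.observe(), arm.pinch_z)
for n in ["scene","side","wrist"]:
    im=eyes.get_image(n); cv2.imwrite(f"pics/{n}0.png",im[:,:,::-1]); print(n,eyes.camera_params(n))
E
```

```text
pics
{'clock': 0.0, 'joints': array([-1.33163864,  0.43519477,  0.02500071,  1.57408683, -0.01159903,
        1.13399469, -0.07506812]), 'dq': array([-0.00180969,  0.00153144,  0.00112557, -0.00043225,  0.00075332,
        0.00061478, -0.00036303]), 'joint_efforts': array([-1.21688154e-03, -6.67844367e+01,  9.84194018e-01, -3.14463794e+01,
       -6.07051374e-02,  4.24821989e-02,  1.85726058e-04]), 'position': array([0.209365  , 0.58835528, 0.22596679]), 'ee_rot': array([-5.34300854e-01, -3.09571088e+00,  2.41042528e-03]), 'force': array([-0.51561739,  0.61985594, -0.19369972]), 'ft_torque': array([ 0.01380011, -0.02175711,  0.06518516]), 'width': 1.0016472345555147} 0.0188
scene {'camera_matrix': array([[392.55689312,   0.        , 250.24205752],
       [  0.        , 392.55689312, 196.04805837],
       [  0.        ,   0.        ,   1.        ]]), 'xyz': array([1.03660908, 0.52474786, 0.83309139]), 'attitude': array([-0.96637634, -2.52124239,  0.97147052])}
side {'camera_matrix': array([[353.05219422,   0.        , 254.2400971 ],
       [  0.        , 353.05219422, 190.06691714],
       [  0.        ,   0.        ,   1.        ]]), 'xyz': array([ 0.48706097, -0.72121857,  0.83961551]), 'attitude': array([-2.37220706,  0.09099732, -0.04320548])}
wrist {'camera_matrix': array([[308.33939011,   0.        , 256.82358729],
       [  0.        , 308.33939011, 193.84846345],
       [  0.        ,   0.        ,   1.        ]]), 'hand_eye': array([[ 7.67592970e-05, -9.53893921e-01, -3.00143936e-01,
         8.23842868e-02],
       [ 9.99999052e-01, -3.39516889e-04,  1.33476733e-03,
         1.08854723e-03],
       [-1.37513038e-03, -3.00143754e-01,  9.53892990e-01,
        -1.56702698e-01],
       [ 0.00000000e+00,  0.00000000e+00,  0.00000000e+00,
         1.00000000e+00]])}
```

View pics/scene0.png

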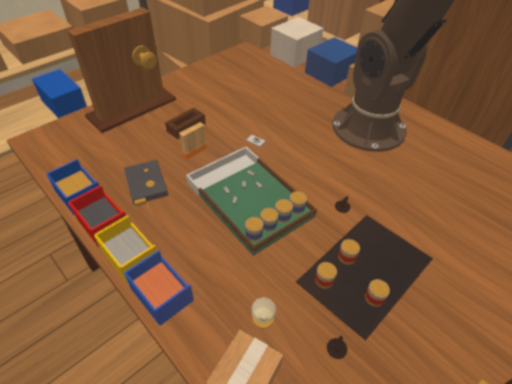

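View pics/side0.png

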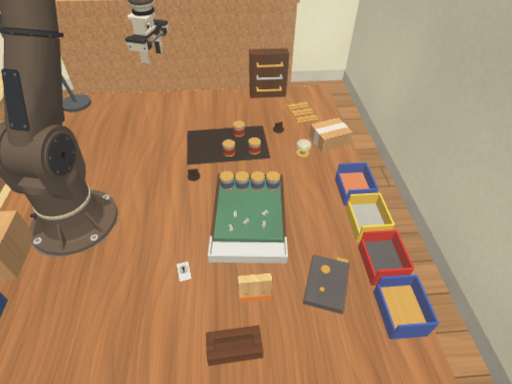

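View pics/wrist0.png

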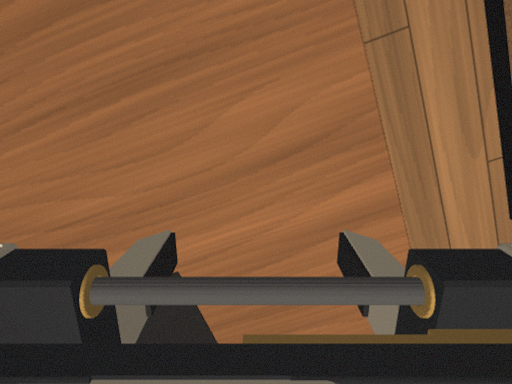

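The scene shows three red tins on the mat (scene 349,251; 326,275; 377,292), about five chips on the plate, the scraper near (193,140) and the holder near (186,123). I'll look at these closer.

```bash
cat > h.py <<'E'
from cell import arm, eyes
import numpy as np, cv2
from scipy.spatial.transform import Rotation as R
from scipy.optimize import least_squares
def cam(n, obs=None):
    p=eyes.camera_params(n); K=p["camera_matrix"]
    if n=="wrist":
        o=obs or arm.observe(); T=np.eye(4); T[:3,:3]=R.from_rotvec(o["ee_rot"]).as_matrix(); T[:3,3]=o["position"]
        T=T@p["hand_eye"]; return K,T[:3,:3],T[:3,3]
    return K,R.from_rotvec(p["attitude"]).as_matrix(),np.array(p["xyz"])
def proj(c,P):
    K,Rm,t=c; q=(np.atleast_2d(P)-t)@Rm; return (q[:,:2]/q[:,2:])@np.diag([K[0,0],K[1,1]])+K[:2,2]
def ray(c,uv,z):
    K,Rm,t=c; d=Rm@np.linalg.solve(K,np.array([uv[0],uv[1],1.])); return t+d*(z-t[2])/d[2]
def crop(im,x0,y0,x1,y1,s,f):
    c=cv2.resize(im[y0:y1,x0:x1,::-1],None,fx=s,fy=s,interpolation=cv2.INTER_CUBIC); cv2.imwrite(f,c)
def state():
    o=arm.observe(); Rm=R.from_rotvec(o["ee_rot"]).as_matrix()
    print("t %.2f"%o["clock"],"pos",o["position"].round(4),"x",Rm[:,0].round(3),"y",Rm[:,1].round(3),"z",Rm[:,2].round(3),"F",o["force"].round(1),"w %.3f"%o["width"],"j",o["joints"].round(2)); return o,Rm
E
python3 - <<'E'
from h import *
a=cv2.imread("pics/side0.png")[:,:,::-1]; b=cv2.imread("pics/scene0.png")[:,:,::-1]
crop(a,195,165,300,265,7,"pics/c1.png")
crop(b,180,140,320,250,5.5,"pics/c2.png")
crop(a,170,255,310,370,5.5,"pics/c3.png")
crop(b,155,100,215,165,9,"pics/c4.png")
crop(a,180,115,280,170,7,"pics/c5.png")
crop(b,290,210,440,335,5,"pics/c6.png")
state()
for n in["side","scene"]: print(cam(n))
E
```

```text
t 0.15 pos [0.2094 0.5885 0.2261] x [-0.942  0.335 -0.   ] y [ 0.335  0.942 -0.001] z [-0.    -0.001 -1.   ] F [ 0.5 -0.4 -0. ] w 0.999 j [-1.33  0.44  0.02  1.57 -0.01  1.13 -0.08]
(array([[353.05219422,   0.        , 254.2400971 ],
       [  0.        , 353.05219422, 190.06691714],
       [  0.        ,   0.        ,   1.        ]]), array([[ 0.99690441, -0.05322188,  0.05787083],
       [-0.07848474, -0.71729775,  0.69233235],
       [ 0.00466339, -0.69473115, -0.71925439]]), array([ 0.48706097, -0.72121857,  0.83961551]))
(array([[392.55689312,   0.        , 250.24205752],
       [  0.        , 392.55689312, 196.04805837],
       [  0.        ,   0.        ,   1.        ]]), array([[-0.74056674,  0.48993553, -0.45991748],
       [ 0.67187103,  0.55233323, -0.49347474],
       [ 0.0122569 , -0.67445621, -0.73821311]]), array([1.03660908, 0.52474786, 0.83309139]))
```

View pics/c1.png

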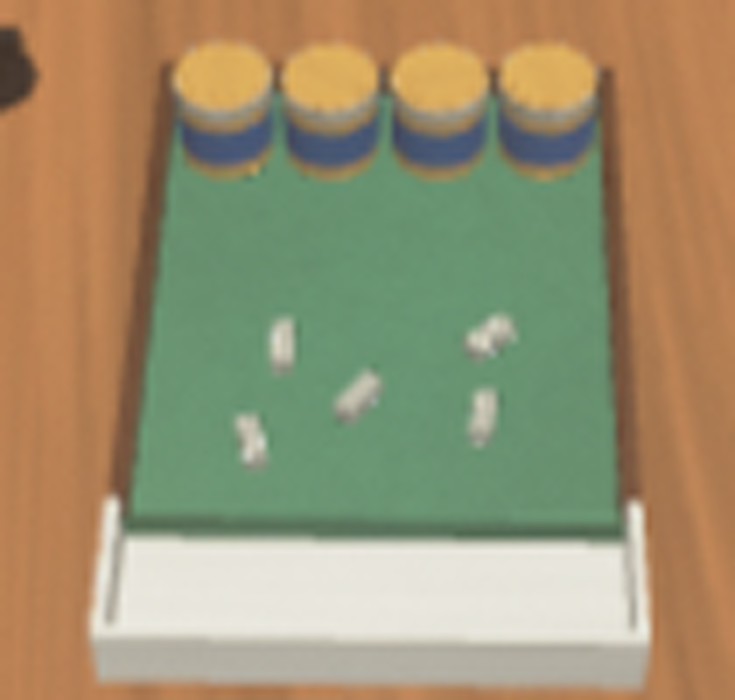

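View pics/c2.png

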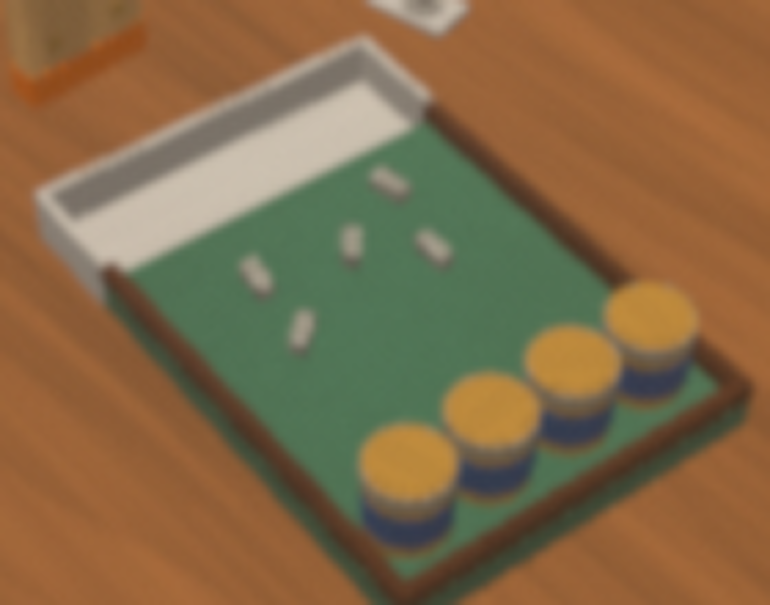

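View pics/c3.png

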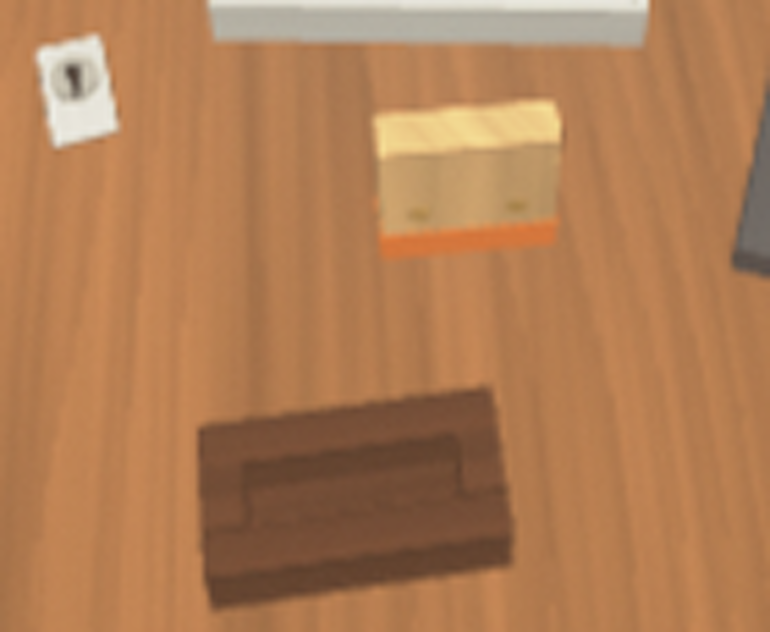

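View pics/c4.png

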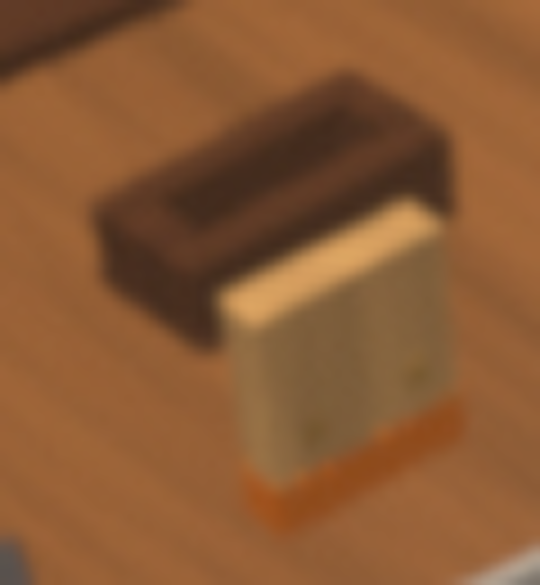

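View pics/c5.png

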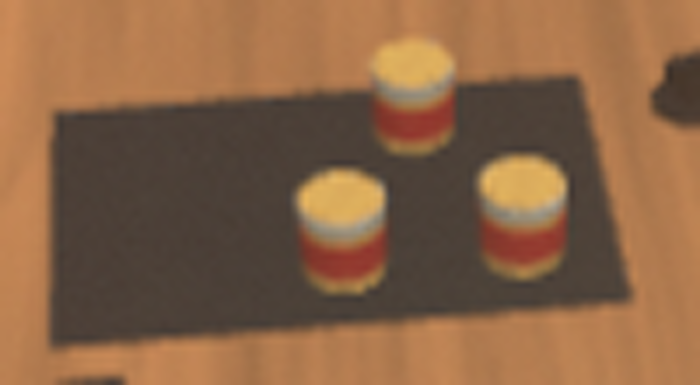

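View pics/c6.png

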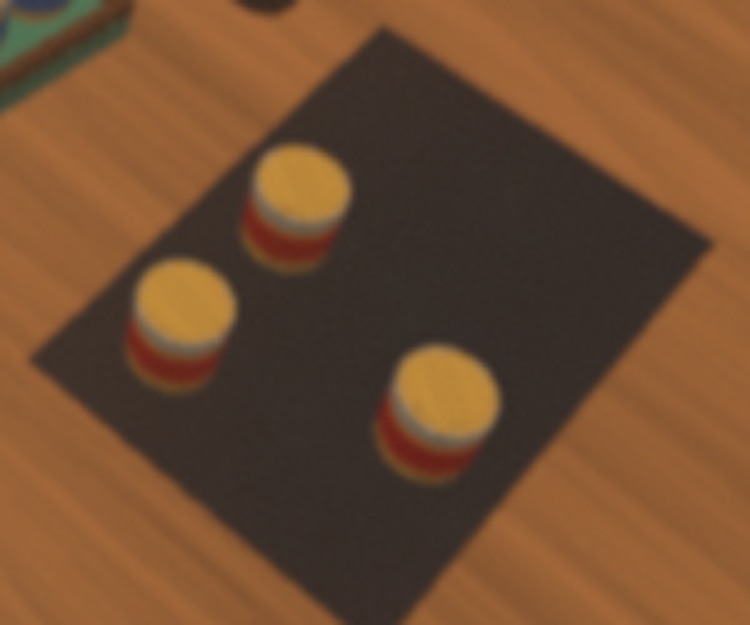

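```bash
cat > fit0.py <<'E'
from h import *
S=cam("side"); C=cam("scene")
def px(p,x0,y0,s): p=np.array(p,float); return (p+.5)/s-.5+np.array([x0,y0])
def fit(obs,x0):
    # obs: list (cam, pts_mm local, px)
    def f(q):
        c,s=np.cos(q[2]),np.sin(q[2]); M=np.array([[c,-s,0],[s,c,0],[0,0,1]])
        return np.concatenate([(proj(cm,np.array(P)/1000@M.T+[q[0],q[1],0])-uv).ravel() for cm,P,uv in obs])
    r=least_squares(f,x0,loss="soft_l1"); return r.x,f(r.x).reshape(-1,2)
bt=[[x,119,65] for x in(-73.5,-24.5,24.5,73.5)]
ob=[(S,bt+[[-100,-95,20],[100,-95,20]],px([(222,78),(330,78),(439,78),(548,78),(128,525),(621,528)],195,165,7)),
    (C,bt[::-1],px([(408,462),(490,411),(571,361),(651,317)],180,140,5.5))]
q,r=fit(ob,[.45,-.1,0]); print("board",q.round(4),np.degrees(q[2]).round(2)); print(r.round(1).tolist())
sc=[[-40,-10,0],[40,-10,0],[-40,10,95],[40,10,95],[40,-10,95],[-40,-10,95]]
ob=[(S,sc,px([(383,257),(556,242),(375,118),(558,101),(560,142),(381,157)],170,255,5.5)),
 (C,[[40,10,95],[-40,10,95],[40,-10,95],[-40,-10,95],[40,10,0],[-40,10,0]],px([(248,330),(445,228),(218,297),(412,200),(280,533),(463,432)],155,100,9))]
q,r=fit(ob,[.45,-.3,0]); print("scraper",q.round(4),np.degrees(q[2]).round(2)); print(r.round(1).tolist())
X,Y=62,30.5
ob=[(S,[[-X,Y,38],[X,Y,38],[X,-Y,38],[-X,-Y,38],[-X,-Y,0],[X,-Y,0],[-44,12.5,38],[44,12.5,38]],px([(198,430),(490,388),(512,535),(205,575),(213,608),(511,566),(245,463),(457,437)],170,255,5.5)),
 (C,[[X,-Y,38],[-X,-Y,38],[-X,Y,38],[X,Y,38],[X,Y,0]],px([(95,215),(345,72),(450,140),(203,262),(205,350)],155,100,9))]
q,r=fit(ob,[.45,-.4,0]); print("holder",q.round(4),np.degrees(q[2]).round(2)); print(r.round(1).tolist())
for n,a,b in [("A",(341,198),(302,184)),("B",(523,184),(186,303)),("C",(413,64),(447,391))]:
    print(n,ray(S,px(a,180,115,7),.048).round(4),ray(C,px(b,290,210,5),.048).round(4))
for a in [(282,345),(358,397),(250,440),(484,415),(490,335)]: print("chip side",ray(S,px(a,195,165,7),.0245).round(3))
for b in [(256,275),(302,330),(351,243),(434,246),(390,182)]: print("chip scene",ray(C,px(b,180,140,5.5),.0245).round(3))
E
python3 fit0.py
```

```text
board [ 0.529  -0.0287 -0.0882] -5.05
[[0.1, -0.5], [0.1, -0.3], [-0.1, -0.2], [-0.2, -0.0], [0.2, -1.2], [0.0, -0.8], [-0.3, -0.9], [0.0, -0.6], [-0.1, -0.1], [-0.5, -0.4]]
scraper [ 0.5251 -0.2915  0.0128] 0.73
[[-0.2, 0.4], [-0.3, 0.5], [-0.4, -0.9], [-0.2, -0.4], [0.5, -0.4], [-0.9, -0.4], [0.0, -0.5], [-0.5, -0.4], [-0.7, -0.0], [-0.9, -0.2], [-0.0, 0.8], [-0.3, 0.8]]
holder [ 0.4687 -0.4144  0.0581] 3.33
[[-0.5, -1.1], [0.4, -0.7], [0.4, -0.2], [-0.6, 0.5], [-0.5, 0.5], [0.2, 0.2], [-0.6, -0.3], [-0.3, -0.8], [-1.3, -1.4], [-0.1, -1.0], [-0.1, -1.0], [-1.8, 1.6], [-0.5, 1.0]]
A [0.4766 0.2817 0.048 ] [0.4774 0.2841 0.048 ]
B [0.5703 0.2865 0.048 ] [0.5711 0.29   0.048 ]
C [0.5188 0.3953 0.048 ] [0.5187 0.398  0.048 ]
chip side [ 0.487 -0.032  0.025]
chip side [ 0.517 -0.063  0.024]
chip side [ 0.471 -0.082  0.024]
chip side [ 0.57  -0.076  0.024]
chip side [ 0.576 -0.033  0.024]
chip scene [ 0.567 -0.079  0.024]
chip scene [ 0.574 -0.035  0.024]
chip scene [ 0.515 -0.064  0.024]
chip scene [ 0.484 -0.034  0.024]
chip scene [ 0.47  -0.084  0.024]
```

```bash
cat >> h.py <<'E'
def plan(tgt,yaw=None,grip=None,step=.05):
    """print turn needed, then per-row shares for translation after the turn. yaw: deg world angle of tool x"""
    o,Rm=state(); th=np.degrees(np.arctan2(Rm[1,0],Rm[0,0])); d=np.array(tgt)-o["position"]
    if yaw is None: yaw=th
    dt=-((yaw-th+180)%360-180); yr=np.radians(yaw)
    nt=int(np.ceil(abs(dt)/10)); 
    X=np.array([np.cos(yr),np.sin(yr),0]);Y=np.array([X[1],-X[0],0]);
    t=np.array([d@X,d@Y,-d[2]]); n=max(1,int(np.ceil(np.linalg.norm(t)/step)))
    print("turn %.2f deg"%dt, nt,"rows of", round(dt/90/max(nt,1),4)); print("trans mm",(t*1000).round(1),"rows",n,"each",(t/.4/n).round(4))
E
python3 -c "
from h import *
plan([.525,-.2915,.2],180.73)"
```

```text
t 0.15 pos [0.2094 0.5885 0.2261] x [-0.942  0.335 -0.   ] y [ 0.335  0.942 -0.001] z [-0.    -0.001 -1.   ] F [ 0.5 -0.4 -0. ] w 0.999 j [-1.33  0.44  0.02  1.57 -0.01  1.13 -0.08]
turn -20.32 deg 3 rows of -0.0753
trans mm [-304.4 -883.9   26.1] rows 19 each [-0.0401 -0.1163  0.0034]
```

Call:
apply_moves --targets '[0,0,0,0,-0.0753,0,0,0,0,-0.0753,0,0,0,0,-0.0753,0,-0.0448,-0.13,0.0038,0,0,-0.0448,-0.13,0.0038,0,0,-0.0448,-0.13,0.0038,0,0,-0.0448,-0.13,0.0038,0,0,-0.0448,-0.13,0.0038,0,0,-0.0448,-0.13,0.0038,0,0,-0.0448,-0.13,0.0038,0,0,-0.0448,-0.13,0.0038,0,0,-0.0448,-0.13,0.0038,0,0,-0.0448,-0.13,0.0038,0,0,-0.0448,-0.13,0.0038,0,0,-0.0448,-0.13,0.0038,0,0,-0.0448,-0.13,0.0038,0,0,-0.0448,-0.13,0.0038,0,0,-0.0448,-0.13,0.0038,0,0,-0.0448,-0.13,0.0038,0,0,-0.0448,-0.13,0.0038,0]'

```text
clock: 2.65
position: [0.5261, -0.2926, 0.2006]
ee_rot: [0.021, -3.141, -0.001]
force: [0.6, 0.5, 0.6]
width: 0.999
```

Call:
apply_moves --targets '[0,0,0,0,0,0,0,0,0,0,0,0,0,0,0]'

```text
clock: 3.02
position: [0.5256, -0.2895, 0.2008]
ee_rot: [0.023, -3.141, -0.002]
force: [0.7, 0.5, 0.3]
width: 0.999
```

Run:
```python
from h import *
plan([.525,-.2915,.2],180.73)
o=arm.observe(); im=eyes.get_image("wrist"); np.save("w1.npy",np.r_[o["position"],o["ee_rot"]]); cv2.imwrite("pics/w1.png",im[:,:,::-1])
crop(im,100,50,412,284,2.5,"pics/w1c.png")
```

```text
t 3.02 pos [ 0.5256 -0.2895  0.2008] x [-1.    -0.015  0.   ] y [-0.015  1.     0.001] z [-0.     0.001 -1.   ] F [0.7 0.5 0.3] w 0.999 j [ 0.07  0.44  0.5   1.7  -0.24  1.06  2.23]
turn 0.12 deg 1 rows of 0.0013
trans mm [ 0.6 -2.   0.8] rows 1 each [ 0.0016 -0.005   0.002 ]
```

View pics/w1.png

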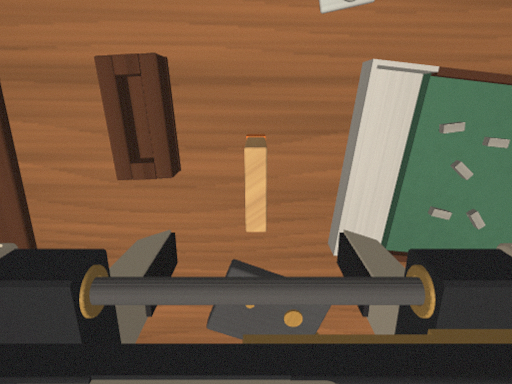

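The wrist view shows the scraper's top face centered near (256,190), squarely between the fingers. The holder is at (139,116) and the trough is on the right.

Run:
```python
from h import *
v=np.load("w1.npy"); W=cam("wrist",dict(position=v[:3],ee_rot=v[3:]))
P=[ray(W,p,.095) for p in[(244.5,147.5),(265.5,147),(266.5,231.5),(246,232)]]
print(np.round(P,4),np.mean(P,0).round(4))
im=cv2.imread("pics/w1.png")[:,:,::-1]
crop(im,235,125,280,240,5,"pics/w1s.png"); crop(im,90,40,190,190,4,"pics/w1h.png")
# predictions
def loc(q,pts): c,s=np.cos(q[2]),np.sin(q[2]); return [[q[0]+c*x/1e3-s*y/1e3,q[1]+s*x/1e3+c*y/1e3,z/1e3] for x,y,z in pts]
print("holder top pred",proj(W,loc([.4687,-.4144,.0581],[[62,30.5,38],[62,-30.5,38],[-62,-30.5,38],[-62,30.5,38],[44,12.5,38],[44,-12.5,38],[-44,-12.5,38],[-44,12.5,38]])).round(1).tolist())
print("scraper pred",proj(W,loc([.5251,-.2915,.0128],[[40,10,95],[40,-10,95],[-40,-10,95],[-40,10,95]])).round(1).tolist())
```

```text
[[ 0.4851 -0.2988  0.095 ]
 [ 0.4844 -0.2809  0.095 ]
 [ 0.5629 -0.2782  0.095 ]
 [ 0.5636 -0.2972  0.095 ]] [ 0.524  -0.2888  0.095 ]
holder top pred [[170.0, 178.9], [113.3, 181.3], [89.4, 55.4], [153.3, 52.4], [150.8, 163.1], [127.2, 164.1], [111.8, 74.8], [137.5, 73.6]]
scraper pred [[263.4, 233.5], [241.9, 233.5], [240.8, 147.6], [264.2, 147.7]]
```

View pics/w1s.png

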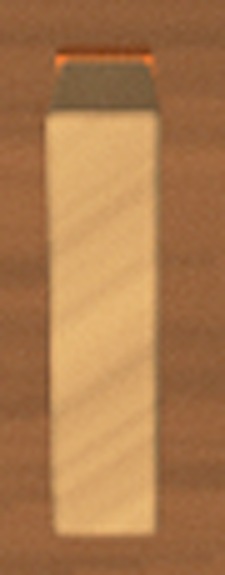

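View pics/w1h.png

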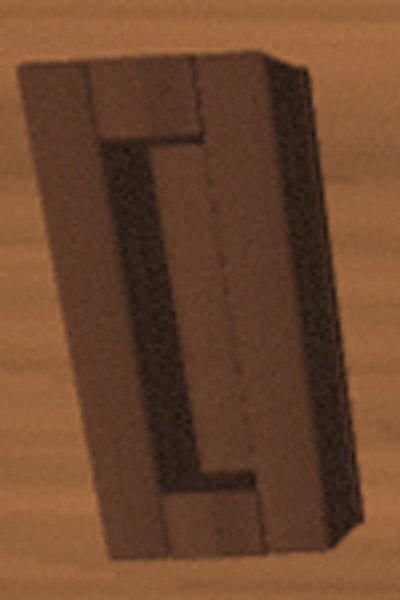

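```bash
python3 -c "
from h import *
plan([.469,-.414,.2],183.3)"
```

```text
t 3.08 pos [ 0.5257 -0.2895  0.201 ] x [-1.    -0.015 -0.   ] y [-0.015  1.     0.001] z [ 0.     0.001 -1.   ] F [-0.1 -0.7  0.5] w 0.998 j [ 0.07  0.44  0.5   1.7  -0.24  1.06  2.23]
turn -2.44 deg 1 rows of -0.0271
trans mm [  63.8 -121.     1. ] rows 3 each [ 0.0532 -0.1008  0.0008]
```

Call:
apply_moves --targets '[0,0,0,0,-0.0271,0,0.0532,-0.1008,0.0008,0,0,0.0532,-0.1008,0.0008,0,0,0.0532,-0.1008,0.0008,0,0,0,0,0,0,0,0,0,0,0,0,0,0,0,0]'

```text
clock: 3.95
position: [0.4696, -0.4139, 0.1999]
ee_rot: [-0.092, 3.14, 0.001]
force: [0.4, 1.0, 0.1]
width: 1.001
```

Run:
```python
from h import *
o,_=state(); im=eyes.get_image("wrist"); np.save("w2.npy",np.r_[o["position"],o["ee_rot"]]); cv2.imwrite("pics/w2.png",im[:,:,::-1])
crop(im,190,110,330,270,3.75,"pics/w2c.png")
```

```text
t 3.95 pos [ 0.4696 -0.4139  0.1999] x [-0.998 -0.058 -0.   ] y [-0.058  0.998  0.001] z [ 0.     0.001 -1.   ] F [0.4 1.  0.1] w 1.001 j [ 0.3   0.48  0.5   1.63 -0.26  1.09  2.5 ]
```

View pics/w2c.png

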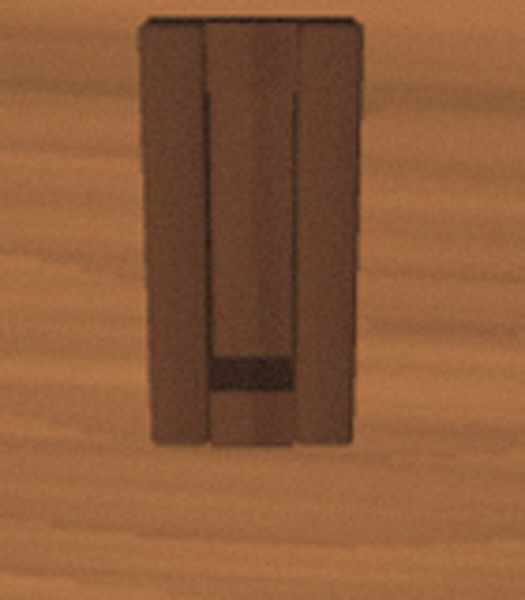

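```bash
cat > fit2.py <<'E'
from h import *
def px(p,x0,y0,s): p=np.array(p,float); return (p+.5)/s-.5+np.array([x0,y0])
def wcam(f): v=np.load(f); return cam("wrist",dict(position=v[:3],ee_rot=v[3:]))
def fit(cm,P,uv,x0):
    P=np.array(P)/1000
    def f(q):
        c,s=np.cos(q[2]),np.sin(q[2]); M=np.array([[c,-s,0],[s,c,0],[0,0,1]])
        return (proj(cm,P@M.T+[q[0],q[1],0])-uv).ravel()
    r=least_squares(f,x0,loss="soft_l1"); return r.x,f(r.x).reshape(-1,2).round(1).tolist()
E
python3 - <<'E'
from fit2 import *
X,Y=62,30.5
q,r=fit(wcam("w2.npy"),[[-X,-Y,38],[-X,Y,38],[X,Y,38],[X,-Y,38],[44,-12.5,38],[44,12.5,38]],px([(139,28),(362,28),(352,442),(152,442),(208,390),(294,390)],190,110,3.75),[.47,-.41,.05]); print("holder",q.round(4),np.degrees(q[2]),r)
q,r=fit(wcam("w1.npy"),[[-40,-10,95],[-40,10,95],[40,10,95],[40,-10,95]],px([(46,112),(157,112),(156,535),(55,535)],235,125,5),[.5,-.3,0]); print("scraper",q.round(4),np.degrees(q[2]),r)
X,Y=62,30.5
q,r=fit(wcam("w1.npy"),[[-X,-Y,38],[-X,Y,38],[X,Y,38],[X,-Y,38]],px([(20,65),(262,52),(328,548),(108,558)],90,40,4),[.47,-.41,.05]); print("holder",q.round(4),np.degrees(q[2]),r)
plan([.5245,-.2895,.2],181.2)
E
```

```text
holder [ 0.4675 -0.4124  0.0607] 3.477838639393167 [[-0.7, -1.8], [0.7, -2.0], [0.4, 1.3], [-0.6, 1.5], [0.3, 0.4], [-0.1, 0.3]]
scraper [ 0.5241 -0.2891  0.0221] 1.266809845453312 [[-0.6, -0.5], [0.7, -0.7], [0.7, 0.8], [-0.7, 0.9]]
holder [ 0.4683 -0.4115  0.0596] 3.4173304141131124 [[-2.3, -0.9], [1.0, -0.8], [1.1, 1.8], [-0.6, 1.8]]
t 4.00 pos [ 0.4696 -0.414   0.1999] x [-0.998 -0.058 -0.   ] y [-0.058  0.998  0.001] z [ 0.     0.001 -1.   ] F [-0.4  0.   0.4] w 0.995 j [ 0.3   0.49  0.5   1.63 -0.26  1.09  2.5 ]
turn 2.14 deg 1 rows of 0.0238
trans mm [-5.750e+01  1.233e+02 -1.000e-01] rows 3 each [-4.790e-02  1.028e-01 -1.000e-04]
```

Call:
apply_moves --targets '[0,0,0,0,0.0238,0,-0.0479,0.1028,0,0,0,-0.0479,0.1028,0,0,0,-0.0479,0.1028,0,0,0,0,0,0,0,0,0,0,0,0,0,0,0,0.09,0,0,0,0,0.09,0,0,0,0,0.09,0,0,0,0,0.08,0,0,0,0,0.025,0,0,0,0,0,0,0,0,0,0,0]'

```text
clock: 5.62
position: [0.5244, -0.2919, 0.0513]
ee_rot: [-0.028, 3.14, -0.002]
force: [-0.7, 0.4, -0.0]
width: 0.997
```

```bash
python3 -c "
from h import *
plan([.5245,-.2895,.05],181.2)"
```

```text
t 5.62 pos [ 0.5244 -0.2919  0.0513] x [-1.    -0.018 -0.002] y [-0.018  1.    -0.001] z [ 0.002 -0.001 -1.   ] F [-0.7  0.4 -0. ] w 0.997 j [ 0.14  0.61  0.41  1.84 -0.34  0.76  2.32]
turn -0.19 deg 1 rows of -0.0022
trans mm [-0.1  2.4  1.3] rows 1 each [-0.0003  0.0061  0.0031]
```

Call:
apply_moves --targets '[0,0,0.006,0.003,0,0,0,0,0,0,1,0,0,0,0,1,0,0,0,0,1,0,0,0,0,1,0,0,0,0,1,0,0,0,0,1,0,0,0,0,1,0,0,0,0,1,0,0,0,0]' --grip_force 35

```text
clock: 6.88
position: [0.5237, -0.2887, 0.0487]
ee_rot: [0.028, -3.141, 0.0]
force: [0.9, -0.3, 0.4]
width: 0.221
```

```bash
python3 -c "
from h import *
plan([.5245,-.2895,.2],175)"
```

```text
t 6.88 pos [ 0.5237 -0.2887  0.0487] x [-1.    -0.018  0.   ] y [-0.018  1.    -0.   ] z [-0. -0. -1.] F [ 0.9 -0.3  0.4] w 0.221 j [ 0.13  0.62  0.41  1.85 -0.35  0.75  2.32]
turn 6.04 deg 1 rows of 0.0671
trans mm [  -0.8   -0.7 -151.3] rows 4 each [-0.0005 -0.0005 -0.0946]
```

```bash
cat >> h.py <<'E'
B=[.529,-.0272,np.radians(-5.05)]
def bw(x,y,z=0,q=None):
    q=q or B; c,s=np.cos(q[2]),np.sin(q[2]); x/=1e3;y/=1e3; return [q[0]+c*x-s*y,q[1]+s*x+c*y,z]
E
python3 -c "
from h import *
plan([.5237,-.2887,.2],174.95)
plan(bw(0,50,.23),174.95)"
```

```text
t 6.88 pos [ 0.5237 -0.2887  0.0487] x [-1.    -0.018  0.   ] y [-0.018  1.    -0.   ] z [-0. -0. -1.] F [ 0.9 -0.3  0.4] w 0.221 j [ 0.13  0.62  0.41  1.85 -0.35  0.75  2.32]
turn 6.09 deg 1 rows of 0.0677
trans mm [   0.     0.  -151.3] rows 4 each [ 0.      0.     -0.0946]
t 6.88 pos [ 0.5237 -0.2887  0.0487] x [-1.    -0.018  0.   ] y [-0.018  1.    -0.   ] z [-0. -0. -1.] F [ 0.9 -0.3  0.4] w 0.221 j [ 0.13  0.62  0.41  1.85 -0.35  0.75  2.32]
turn 6.09 deg 1 rows of 0.0677
trans mm [  17.8  311.  -181.3] rows 8 each [ 0.0056  0.0972 -0.0567]
```

Call:
apply_moves --targets '[1,0,0,-0.07,0,1,0,0,-0.08,0,1,0,0,-0.1,0,1,0,0,-0.1,0,1,0,0,-0.103,0,1,0,0,0,0.0677,1,0.0056,0.0972,0,0,1,0.0056,0.0972,0,0,1,0.0056,0.0972,0,0,1,0.0056,0.0972,0,0,1,0.0056,0.0972,0,0,1,0.0056,0.0972,0,0,1,0.0056,0.0972,0,0,1,0.0056,0.0972,0,0,1,0,0,0,0,1,0,0,0,0,1,0,0,0,0]'

```text
clock: 9.0
position: [0.5332, 0.0214, 0.23]
ee_rot: [0.142, 3.138, -0.001]
force: [-0.1, -0.0, -0.3]
width: 0.217
```

Run:
```python
from h import *
o,_=state(); im=eyes.get_image("wrist"); np.save("w3.npy",np.r_[o["position"],o["ee_rot"]]); cv2.imwrite("pics/w3.png",im[:,:,::-1])
cv2.imwrite("pics/w3b.png",cv2.resize(im[:,:,::-1],None,fx=1.5,fy=1.5,interpolation=cv2.INTER_CUBIC))
a=eyes.get_image("side"); crop(a,180,150,310,270,5,"pics/s3.png")
```

```text
t 9.00 pos [0.5332 0.0214 0.23  ] x [-0.996  0.09  -0.   ] y [ 0.09   0.996 -0.   ] z [ 0. -0. -1.] F [-0.1 -0.  -0.3] w 0.217 j [-0.5   0.29  0.46  1.82 -0.15  1.06  1.5 ]
```

View pics/w3b.png

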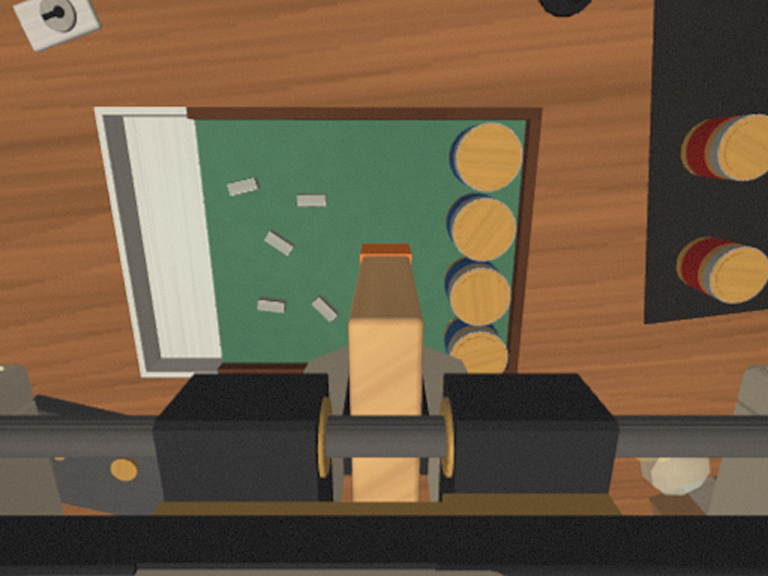

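View pics/s3.png

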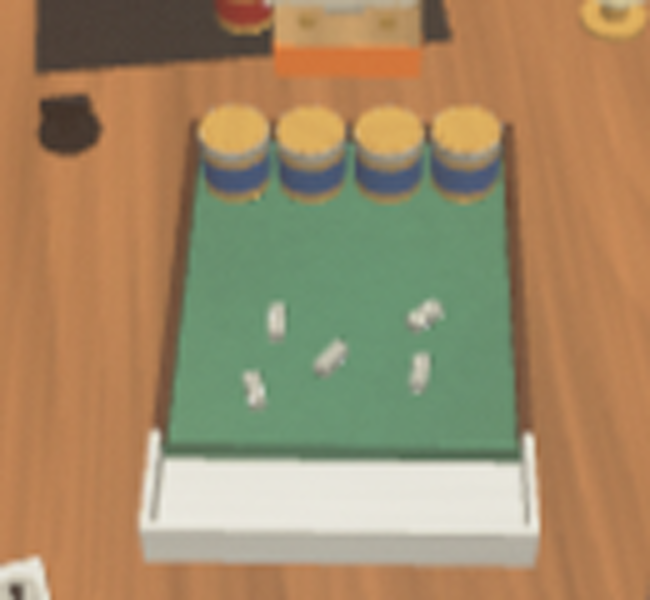

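Run:
```python
from fit2 import *
W=wcam("w3.npy")
u=lambda p:(np.array(p,float)+.5)/1.5-.5
q,r=fit(W,[[-73.5,119,65],[-24.5,119,65],[24.5,119,65],[-100,-95,20],[-108,161,32]],u([(487,157),(482,229),(479,296),(195,119),(541,108)]),[.53,-.03,-.09]); print(q.round(4),np.degrees(q[2]),r)
for p in [(242,187),(311,200),(278,243),(271,306),(324,308)]:
    w=ray(W,u(p),.0245); c,s=np.cos(B[2]),np.sin(B[2]); d=w-np.array([B[0],B[1],0]); print(w.round(3),(c*d[0]+s*d[1]).round(3),(-s*d[0]+c*d[1]).round(3))
for x in(-56,0,56): plan(bw(x,50,.0705),174.95)
```

```text
[ 0.5278 -0.0272 -0.0915] -5.243736037948246 [[0.7, 0.3], [0.9, 0.8], [-0.0, 0.5], [-3.4, -0.4], [-0.4, -1.2]]
[ 0.472 -0.082  0.025] -0.052 -0.059
[ 0.487 -0.031  0.025] -0.042 -0.007
[ 0.518 -0.061  0.025] -0.008 -0.035
[ 0.57  -0.076  0.025] 0.045 -0.045
[ 0.575 -0.032  0.024] 0.047 -0.001
t 9.10 pos [0.5333 0.0216 0.23  ] x [-0.996  0.09  -0.   ] y [ 0.09   0.996 -0.   ] z [ 0. -0. -1.] F [-0.1 -1.  -1.2] w 0.216 j [-0.5   0.29  0.46  1.82 -0.15  1.06  1.5 ]
turn -0.11 deg 1 rows of -0.0012
trans mm [ 56.    1.  159.5] rows 4 each [0.035  0.0006 0.0997]
t 9.10 pos [0.5333 0.0216 0.23  ] x [-0.996  0.09  -0.   ] y [ 0.09   0.996 -0.   ] z [ 0. -0. -1.] F [-0.1 -1.  -1.2] w 0.216 j [-0.5   0.29  0.46  1.82 -0.15  1.06  1.5 ]
turn -0.11 deg 1 rows of -0.0012
trans mm [ -0.    1.  159.5] rows 4 each [-0.      0.0006  0.0997]
t 9.10 pos [0.5333 0.0216 0.23  ] x [-0.996  0.09  -0.   ] y [ 0.09   0.996 -0.   ] z [ 0. -0. -1.] F [-0.1 -1.  -1.2] w 0.216 j [-0.5   0.29  0.46  1.82 -0.15  1.06  1.5 ]
turn -0.11 deg 1 rows of -0.0012
trans mm [-56.    1.  159.5] rows 4 each [-0.035   0.0006  0.0997]
```

Call:
apply_moves --targets '[1,0.08,0.0025,0,-0.001,1,0,0,0.1,0,1,0,0,0.1,0,1,0,0,0.1,0,1,0,0,0.06,0,1,0,0,0.03,0,1,0,0,0.009,0,1,0,0,0,0,1,0,0,0,0]'

```text
clock: 10.22
position: [0.5022, 0.0266, 0.0712]
ee_rot: [0.136, 3.137, 0.001]
force: [-0.0, -0.2, -1.0]
width: 0.216
```

```bash
python3 -c "
from h import *
plan(bw(-32,50,.070),174.95)
plan(bw(-32,-108,.070),174.95)"
```

```text
t 10.22 pos [0.5022 0.0266 0.0712] x [-0.996  0.087 -0.002] y [0.087 0.996 0.001] z [ 0.002  0.    -1.   ] F [-0.  -0.2 -1. ] w 0.216 j [-0.45  0.45  0.38  2.06 -0.26  0.67  1.59]
turn 0.08 deg 1 rows of 0.0009
trans mm [ 0.5 -1.3  1.2] rows 1 each [ 0.0013 -0.0031  0.0029]
t 10.22 pos [0.5022 0.0266 0.0712] x [-0.996  0.087 -0.002] y [0.087 0.996 0.001] z [ 0.002  0.    -1.   ] F [-0.  -0.2 -1. ] w 0.216 j [-0.45  0.45  0.38  2.06 -0.26  0.67  1.59]
turn 0.08 deg 1 rows of 0.0009
trans mm [   0.5 -159.3    1.2] rows 4 each [ 0.0003 -0.0995  0.0007]
```

Call:
apply_moves --targets '[1,0,0,0.002,0,1,0,-0.04,0,0,1,0,-0.04,0,0,1,0,-0.04,0,0,1,0,-0.04,0,0,1,0,-0.04,0,0,1,0,-0.04,0,0,1,0,-0.04,0,0,1,0,-0.04,0,0,1,0,-0.04,0,0,1,0,-0.04,0,0,1,0,0,0,0,1,0,0,0,0,1,0,0,0,0]'

```text
clock: 11.98
position: [0.4878, -0.1321, 0.0695]
ee_rot: [-0.134, -3.139, -0.001]
force: [-0.5, 0.4, -0.5]
width: 0.217
```

Run:
```python
from h import *
o,_=state(); 
a=eyes.get_image("scene"); crop(a,180,140,320,250,5.5,"pics/s4.png")
a=eyes.get_image("side"); crop(a,180,150,310,270,5,"pics/s4b.png")
plan(bw(46,50,.1),174.95)
```

```text
t 11.97 pos [ 0.4878 -0.1321  0.0695] x [-0.996  0.085  0.   ] y [0.085 0.996 0.   ] z [-0.  0. -1.] F [-0.5  0.4 -0.5] w 0.217 j [-0.12  0.46  0.38  2.06 -0.27  0.67  1.91]
t 12.07 pos [ 0.4878 -0.1322  0.0695] x [-0.996  0.085  0.   ] y [0.085 0.996 0.   ] z [-0.  0. -1.] F [ 1.1 -0.7 -1.4] w 0.214 j [-0.12  0.46  0.38  2.06 -0.27  0.67  1.91]
turn 0.15 deg 1 rows of 0.0016
trans mm [-77.8 158.3 -30.5] rows 4 each [-0.0486  0.0989 -0.0191]
```

View pics/s4.png

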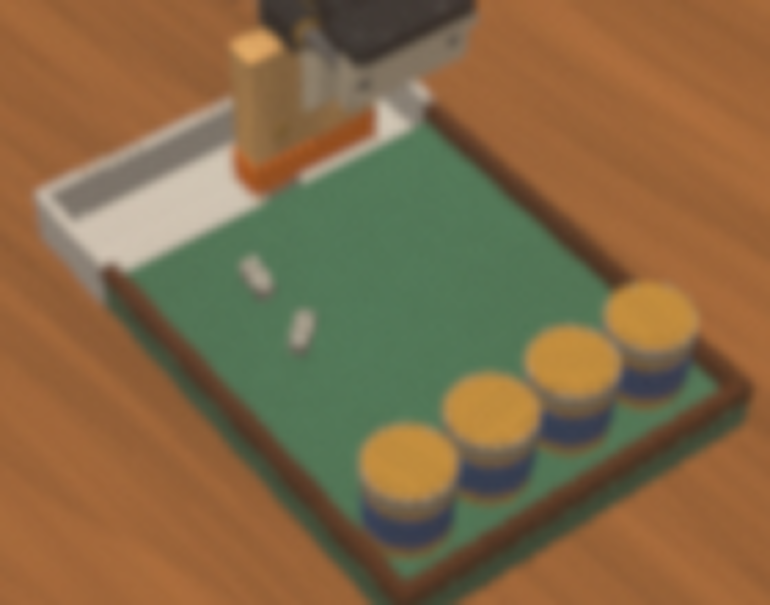

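View pics/s4b.png

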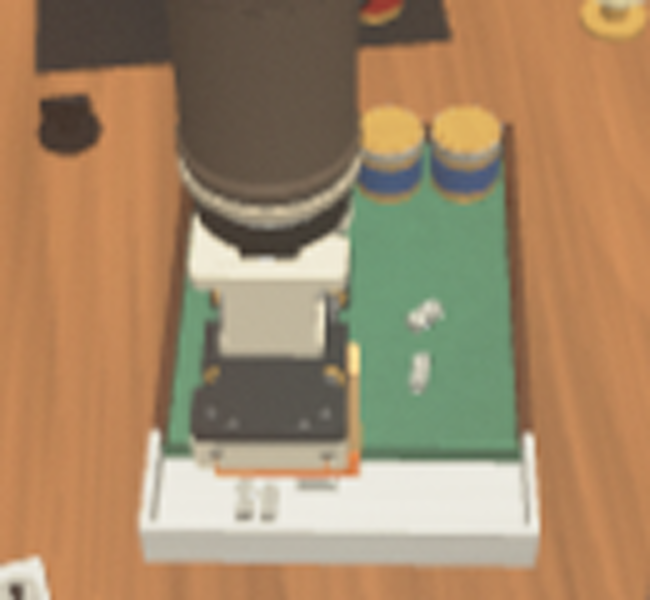

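The first sweep put three chips in the trough. Two remain at side crop (425,313) and (420,372), so I'll run the second lane.

Call:
apply_moves --targets '[1,0,0,-0.075,0,1,-0.0486,0.0989,0,0,1,-0.0486,0.0989,0,0,1,-0.0486,0.0989,0,0,1,-0.0486,0.0989,0,0,1,0,0,0,0.0016,1,0,0,0.05,0,1,0,0,0.025,0,1,0,0,0,0,1,0,0,0,0]'

```text
clock: 13.32
position: [0.5787, 0.0177, 0.0697]
ee_rot: [-0.141, -3.138, 0.0]
force: [0.6, 0.4, -1.1]
width: 0.213
```

```bash
python3 -c "
from h import *
plan(bw(46,-108,.070),174.95)"
```

```text
t 13.32 pos [0.5787 0.0177 0.0697] x [-0.996  0.09   0.   ] y [ 0.09   0.996 -0.   ] z [-0. -0. -1.] F [ 0.6  0.4 -1.1] w 0.213 j [-0.38  0.55  0.37  1.88 -0.28  0.76  1.62]
turn -0.09 deg 1 rows of -0.0009
trans mm [  -0.4 -157.1   -0.3] rows 4 each [-0.0003 -0.0982 -0.0002]
```

Call:
apply_moves --targets '[1,0,-0.04,0,0,1,0,-0.04,0,0,1,0,-0.04,0,0,1,0,-0.04,0,0,1,0,-0.04,0,0,1,0,-0.04,0,0,1,0,-0.04,0,0,1,0,-0.04,0,0,1,0,-0.04,0,0,1,0,-0.04,0,0,1,0,0,0,0,1,0,0,0,0,1,0,0,0,0,1,0,0,-0.1,0,1,0,0,-0.15,0,1,0,0,-0.12,0,1,0,0,0,0]'

```text
clock: 15.45
position: [0.5669, -0.1413, 0.2215]
ee_rot: [0.138, 3.131, -0.0]
force: [0.6, 0.4, -1.7]
width: 0.22
```

Run:
```python
from h import *
o,_=state(); 
a=eyes.get_image("scene"); crop(a,180,140,320,250,5.5,"pics/s5.png")
a=eyes.get_image("side"); crop(a,180,150,310,270,5,"pics/s5b.png")
plan([.4677,-.412,.2],183.45)
```

```text
t 15.45 pos [ 0.5669 -0.1413  0.2215] x [-0.996  0.088 -0.007] y [0.088 0.996 0.   ] z [ 0.007 -0.001 -1.   ] F [ 0.6  0.4 -1.7] w 0.220 j [-0.16  0.38  0.44  1.72 -0.18  1.08  1.81]
t 15.55 pos [ 0.5646 -0.1405  0.2174] x [-0.996  0.088 -0.   ] y [0.088 0.996 0.001] z [ 0.     0.001 -1.   ] F [-0.7  0.  -2.2] w 0.217 j [-0.16  0.39  0.44  1.72 -0.18  1.07  1.82]
turn -8.50 deg 1 rows of -0.0944
trans mm [ 113.  -265.2   17.4] rows 6 each [ 0.0471 -0.1105  0.0072]
```

View pics/s5.png

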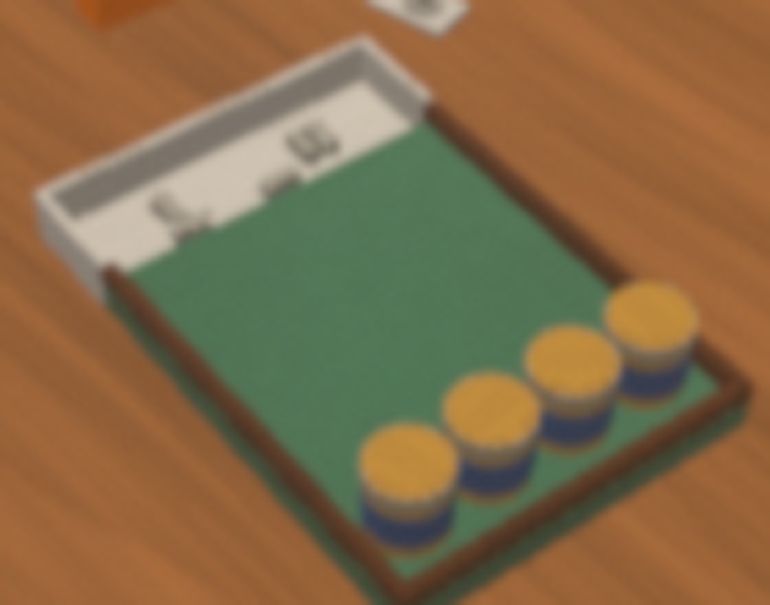

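View pics/s5b.png

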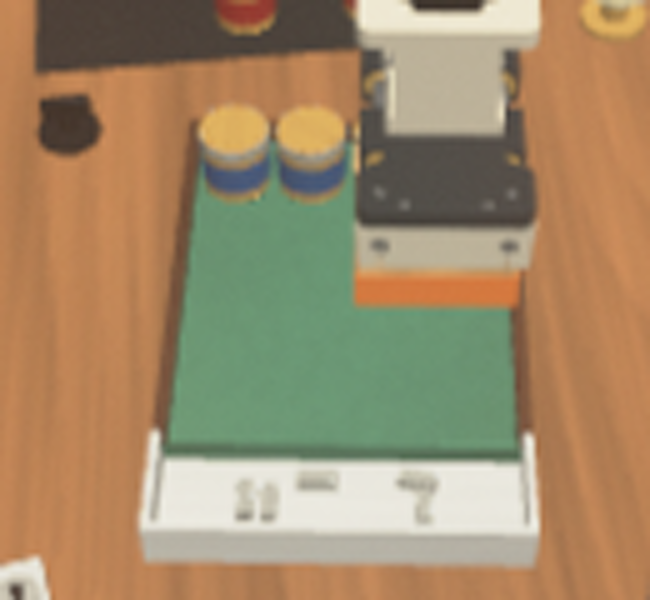

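All five chips lie in the trough and the plate is clear. Next is the holder.

Call:
apply_moves --targets '[1,0,0,0,-0.0944,1,0.0471,-0.1105,0.0072,0,1,0.0471,-0.1105,0.0072,0,1,0.0471,-0.1105,0.0072,0,1,0.0471,-0.1105,0.0072,0,1,0.0471,-0.1105,0.0072,0,1,0.0471,-0.1105,0.0072,0,1,0,0,0,0,1,0,0,0.12,0,1,0,0,0.13,0,1,0,0,0,0,1,0,0,0,0]'

```text
clock: 17.05
position: [0.468, -0.4126, 0.1011]
ee_rot: [-0.094, 3.14, -0.0]
force: [0.3, -0.8, 0.1]
width: 0.217
```

Run:
```python
from h import *
plan([.4674,-.412,.1],183.45)
o,_=state(); im=eyes.get_image("wrist"); np.save("w6.npy",np.r_[o["position"],o["ee_rot"]]); cv2.imwrite("pics/w6.png",im[:,:,::-1])
a=eyes.get_image("side"); crop(a,170,255,310,370,5.5,"pics/s6.png")
```

```text
t 17.05 pos [ 0.468  -0.4126  0.1011] x [-0.998 -0.06  -0.   ] y [-0.06   0.998 -0.   ] z [ 0. -0. -1.] F [ 0.3 -0.8  0.1] w 0.217 j [ 0.36  0.58  0.41  1.74 -0.29  0.88  2.53]
turn -0.03 deg 1 rows of -0.0004
trans mm [0.5 0.7 1.1] rows 1 each [0.0013 0.0016 0.0028]
t 17.05 pos [ 0.468  -0.4126  0.1011] x [-0.998 -0.06  -0.   ] y [-0.06   0.998 -0.   ] z [ 0. -0. -1.] F [ 0.3 -0.8  0.1] w 0.217 j [ 0.36  0.58  0.41  1.74 -0.29  0.88  2.53]
```

View pics/w6.png

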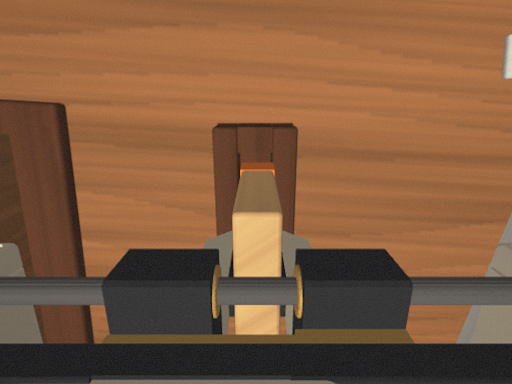

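View pics/s6.png

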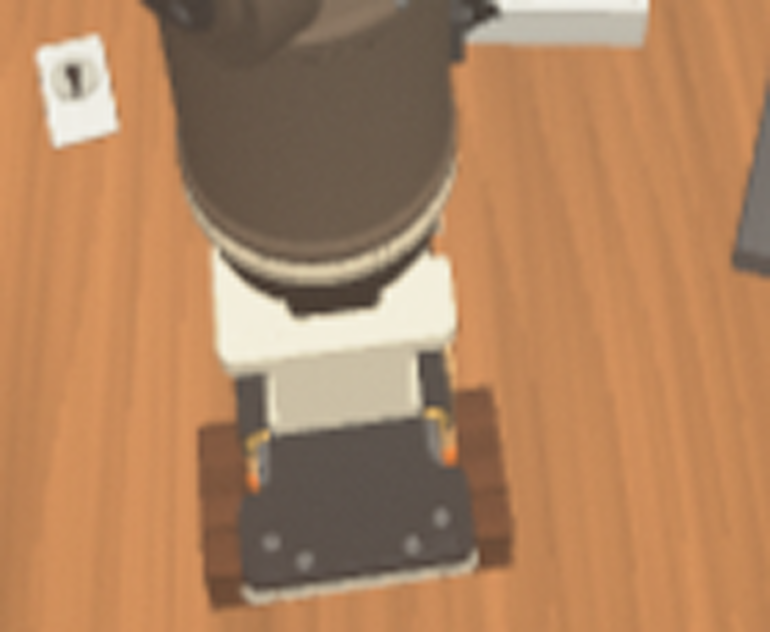

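Run:
```python
from h import *
im=cv2.imread("pics/w6.png")[:,:,::-1]; crop(im,205,115,305,235,6,"pics/w6c.png")
```

```text
(no output)
```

View pics/w6c.png

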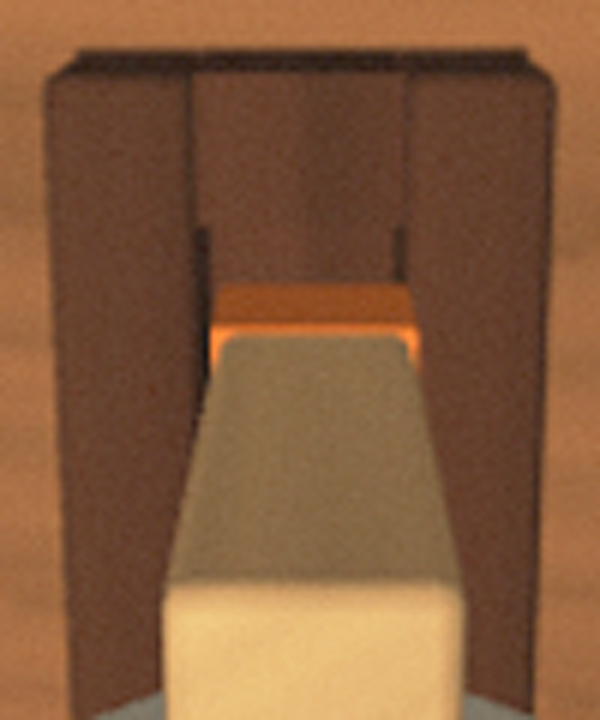

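Run:
```python
from fit2 import *
W=wcam("w6.npy")
for p,z in [((300,228),.038),((313,286),.0524),((299,78),.038)]:
    print(ray(W,px(p,205,115,6),z).round(4))
plan([.4676,-.4136,.1],183.45)
```

```text
[ 0.4244 -0.4152  0.038 ]
[ 0.4284 -0.4135  0.0524]
[ 0.4068 -0.4164  0.038 ]
t 17.15 pos [ 0.4686 -0.4134  0.1023] x [-0.998 -0.059 -0.002] y [-0.059  0.998 -0.002] z [ 0.002 -0.002 -1.   ] F [ 1.1  0.1 -1.2] w 0.215 j [ 0.36  0.58  0.41  1.74 -0.29  0.88  2.53]
turn -0.05 deg 1 rows of -0.0005
trans mm [ 1.  -0.1  2.3] rows 1 each [ 0.0024 -0.0002  0.0057]
```

Call:
apply_moves --targets '[1,0,-0.0033,0,0,1,0,0,0.02,0,1,0,0,0.02,0,1,0,0,0.02,0,1,0,0,0.01,0,1,0,0,0,0,1,0,0,0,0]'

```text
clock: 18.02
position: [0.4676, -0.4142, 0.0724]
ee_rot: [-0.093, 3.14, -0.0]
force: [-0.3, -0.5, -1.3]
width: 0.217
```

Run:
```python
from h import *
plan([.4676,-.4136,.0547],183.45)
o,_=state(); im=eyes.get_image("wrist"); crop(im,205,115,305,235,6,"pics/w7c.png")
```

```text
t 18.02 pos [ 0.4676 -0.4142  0.0724] x [-0.998 -0.059 -0.   ] y [-0.059  0.998 -0.   ] z [ 0. -0. -1.] F [-0.3 -0.5 -1.3] w 0.217 j [ 0.38  0.61  0.39  1.76 -0.3   0.83  2.54]
turn -0.06 deg 1 rows of -0.0007
trans mm [-0.   0.6 17.7] rows 1 each [-0.0001  0.0014  0.0442]
t 18.02 pos [ 0.4676 -0.4142  0.0724] x [-0.998 -0.059 -0.   ] y [-0.059  0.998 -0.   ] z [ 0. -0. -1.] F [-0.3 -0.5 -1.3] w 0.217 j [ 0.38  0.61  0.39  1.76 -0.3   0.83  2.54]
```

View pics/w7c.png

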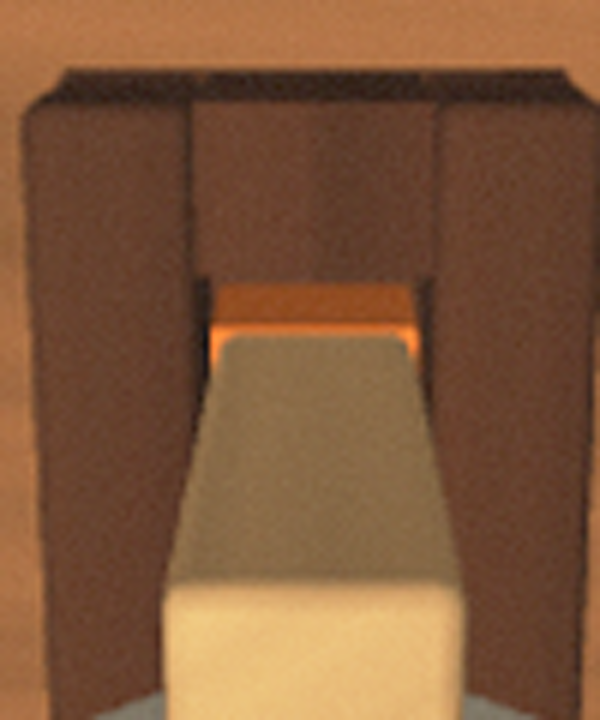

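The orange edge is centered in the slot with gaps on both sides and no contact force. I'll continue down.

Call:
apply_moves --targets '[1,0,0,0.015,0,1,0,0,0.015,0,1,0,0,0.012,0,1,0,0,0,0,1,0,0,0,0]'

```text
clock: 18.7
position: [0.4675, -0.4141, 0.0554]
ee_rot: [0.093, -3.14, 0.0]
force: [-0.3, 0.3, -1.6]
width: 0.211
```

Run:
```python
from h import *
plan([.4676,-.4136,.0547],183.45)
```

```text
t 18.70 pos [ 0.4675 -0.4141  0.0554] x [-0.998 -0.059  0.   ] y [-0.059  0.998 -0.   ] z [-0. -0. -1.] F [-0.3  0.3 -1.6] w 0.211 j [ 0.38  0.64  0.38  1.77 -0.32  0.8   2.55]
turn -0.07 deg 1 rows of -0.0007
trans mm [-0.1  0.5  0.7] rows 1 each [-0.0004  0.0012  0.0018]
```

Just about on the floor. I'll press 1 mm more, then see the force.

Call:
apply_moves --targets '[1,0,0,0.003,0,1,0,0,0,0,1,0,0,0,0]'

```text
clock: 19.08
position: [0.4675, -0.414, 0.0543]
ee_rot: [-0.093, 3.14, -0.0]
force: [0.1, -0.2, -0.5]
width: 0.221
```

Call:
apply_moves --targets '[1,0,0,0.003,0,1,0,0,0,0,1,0,0,0,0]'

```text
clock: 19.45
position: [0.4677, -0.4141, 0.0542]
ee_rot: [-0.093, 3.139, 0.0]
force: [-2.7, 2.8, 10.9]
width: 0.217
```

Contact with the slot floor at 11 N. Now release and rise.

Call:
apply_moves --targets '[1,0,0,-0.002,0,0,0,0,0,0,0,0,0,0,0,0,0,0,0,0,0,0,0,0,0,0,0,0,0,0,0,0,0,0,0,0,0,0,-0.05,0,0,0,0,-0.1,0,0,0,0,-0.15,0,0,0,0,-0.15,0,0,0,0,-0.05,0,0,0,0,0,0]'

```text
clock: 21.08
position: [0.4681, -0.4147, 0.2556]
ee_rot: [-0.093, 3.137, -0.003]
force: [0.2, 0.6, 0.1]
width: 1.0
```

Run:
```python
from h import *
o,_=state(); im=eyes.get_image("wrist"); crop(im,170,80,340,280,3,"pics/w8.png")
a=eyes.get_image("side"); crop(a,170,255,310,370,5.5,"pics/s8.png"); crop(a,180,110,310,270,4,"pics/s8b.png")
plan([.477,.2825,.23],180)
```

```text
t 21.07 pos [ 0.4681 -0.4147  0.2556] x [-0.998 -0.059 -0.003] y [-0.059  0.998 -0.002] z [ 0.003 -0.002 -1.   ] F [0.2 0.6 0.1] w 1.000 j [ 0.32  0.43  0.47  1.56 -0.21  1.19  2.46]
t 21.18 pos [ 0.4672 -0.4135  0.2528] x [-0.998 -0.059  0.001] y [-0.059  0.998  0.001] z [-0.001  0.001 -1.   ] F [-0.1 -0.1 -0.3] w 1.001 j [ 0.32  0.43  0.47  1.57 -0.21  1.19  2.46]
turn 3.40 deg 1 rows of 0.0377
trans mm [ -9.8 696.   22.8] rows 14 each [-0.0018  0.1243  0.0041]
```

View pics/w8.png

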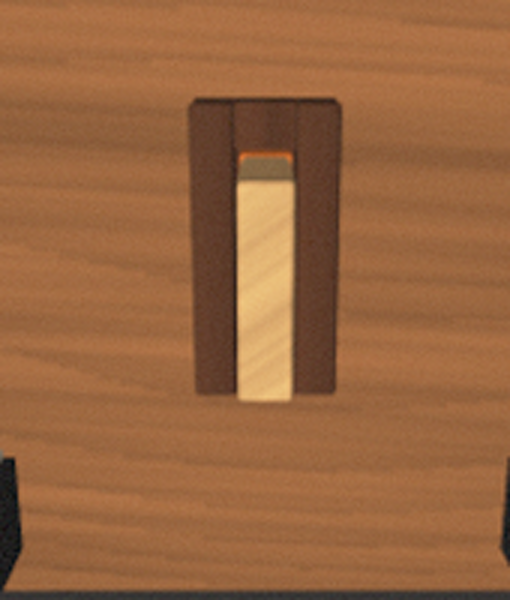

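View pics/s8b.png

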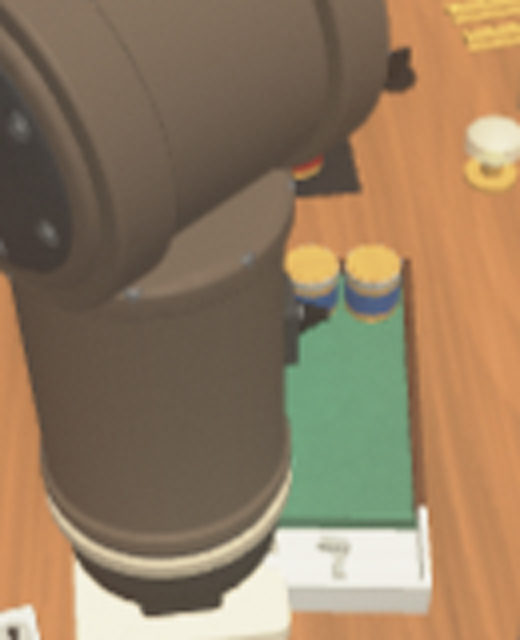

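Run:
```python
from h import *
plan([.50,.31,.25],174.95)
S=cam("side"); print(ray(S,(193,174),.02),ray(S,(279,126),.02),ray(S,(303,150),.03))
```

```text
t 21.18 pos [ 0.4672 -0.4135  0.2528] x [-0.998 -0.059  0.001] y [-0.059  0.998  0.001] z [-0.001  0.001 -1.   ] F [-0.1 -0.1 -0.3] w 1.001 j [ 0.32  0.43  0.47  1.57 -0.21  1.19  2.46]
turn 8.45 deg 1 rows of 0.0939
trans mm [ 31.  723.6   2.8] rows 15 each [0.0052 0.1206 0.0005]
[0.35297275 0.1580929  0.02      ] [0.67707321 0.40826101 0.02      ] [0.74217369 0.24421577 0.03      ]
```

Call:
apply_moves --targets '[0,0,0,0,0.0939,0,0.0052,0.1206,0,0,0,0.0052,0.1206,0,0,0,0.0052,0.1206,0,0,0,0.0052,0.1206,0,0,0,0.0052,0.1206,0,0,0,0.0052,0.1206,0,0,0,0.0052,0.1206,0,0,0,0.0052,0.1206,0,0,0,0.0052,0.1206,0,0,0,0.0052,0.1206,0,0,0,0.0052,0.1206,0,0,0,0.0052,0.1206,0,0,0,0.0052,0.1206,0,0,0,0.0052,0.1206,0,0,0,0.0052,0.1206,0,0,0,0,0,0,0,0,0,0,0,0,0,0,0,0,0,0,0,0,0]'

```text
validation failed for argument at $.ta...
```

Run:
```python
from h import *
o,_=state(); im=eyes.get_image("wrist"); np.save("w9.npy",np.r_[o["position"],o["ee_rot"]])
cv2.imwrite("pics/w9.png",cv2.resize(im[:,:,::-1],None,fx=1.5,fy=1.5,interpolation=cv2.INTER_CUBIC))
a=eyes.get_image("side"); crop(a,180,150,310,270,5,"pics/s9.png")
```

```text
t 21.18 pos [ 0.4672 -0.4135  0.2528] x [-0.998 -0.059  0.001] y [-0.059  0.998  0.001] z [-0.001  0.001 -1.   ] F [-0.1 -0.1 -0.3] w 1.001 j [ 0.32  0.43  0.47  1.57 -0.21  1.19  2.46]
```

View pics/w9.png

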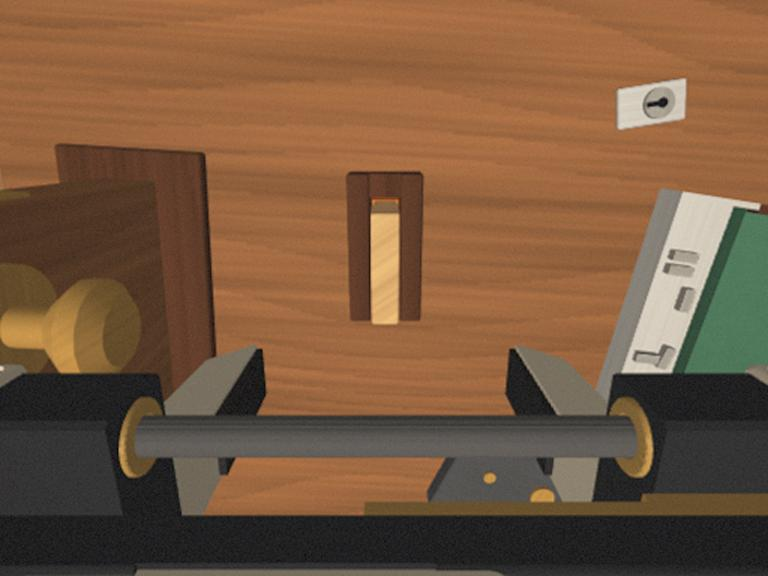

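View pics/s9.png

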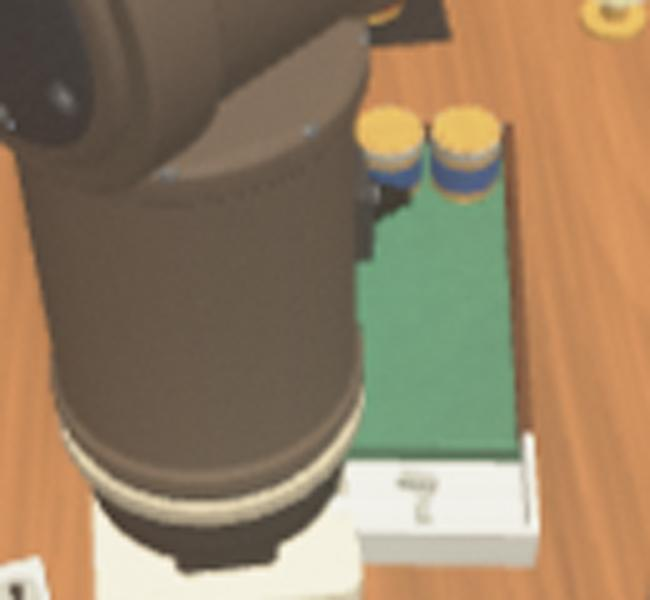

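The move was refused (miscounted rows) and nothing moved. The view shows the scraper home in its slot and five chips in the trough. Retrying.

Call:
apply_moves --targets '[0,0,0,0,0.0939,0,0.0052,0.1206,0,0,0,0.0052,0.1206,0,0,0,0.0052,0.1206,0,0,0,0.0052,0.1206,0,0,0,0.0052,0.1206,0,0,0,0.0052,0.1206,0,0,0,0.0052,0.1206,0,0,0,0.0052,0.1206,0,0,0,0.0052,0.1206,0,0,0,0.0052,0.1206,0,0]'

```text
clock: 22.65
position: [0.4886, 0.0698, 0.2528]
ee_rot: [-0.139, -3.137, 0.001]
force: [0.5, -0.2, -0.0]
width: 0.996
```

Call:
apply_moves --targets '[0,0.0052,0.1206,0,0,0,0.0052,0.1206,0,0,0,0.0052,0.1206,0,0,0,0.0052,0.1206,0,0,0,0.0052,0.1206,0,0,0,0,0,0,0,0,0,0,0,0,0,0,0,0,0]'

```text
clock: 23.65
position: [0.5005, 0.3079, 0.2535]
ee_rot: [-0.142, -3.138, 0.002]
force: [-0.4, 0.3, 1.1]
width: 0.998
```

Run:
```python
from h import *
o,_=state(); im=eyes.get_image("wrist"); np.save("w9.npy",np.r_[o["position"],o["ee_rot"]])
cv2.imwrite("pics/w9.png",cv2.resize(im[:,:,::-1],None,fx=1.5,fy=1.5,interpolation=cv2.INTER_CUBIC))
a=eyes.get_image("side"); crop(a,180,150,310,270,5,"pics/s9.png")
```

```text
t 23.65 pos [0.5005 0.3079 0.2535] x [-0.996  0.09   0.   ] y [ 0.09   0.996 -0.001] z [-0.    -0.001 -1.   ] F [-0.4  0.3  1.1] w 0.998 j [-0.78  0.35  0.19  1.64 -0.07  1.16  0.91]
```

View pics/w9.png

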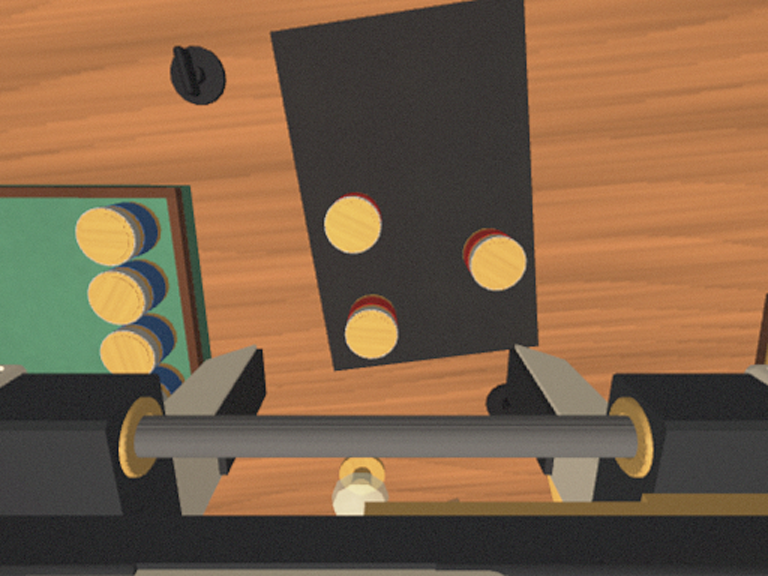

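View pics/s9.png

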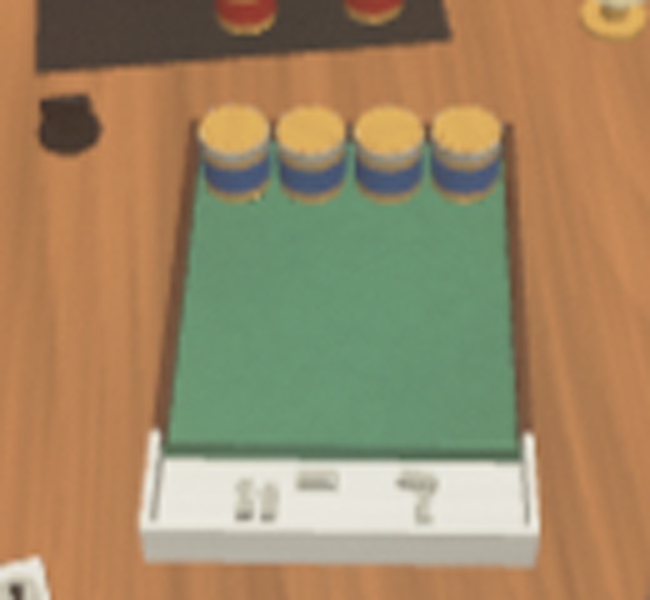

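Run:
```python
from fit2 import *
W=wcam("w9.npy"); u=lambda p:(np.array(p,float)+.5)/1.5-.5
for n,p in dict(A=(353,224),B=(371.5,333),C=(497,263)).items(): print(n,ray(W,u(p),.048).round(4))
b=[ray(W,u(p),.065).round(4) for p in[(106,236),(118,296),(130,351)]]; print(b)
plan([.477,.282,.15],174.95)
```

```text
A [0.4752 0.2861 0.048 ]
B [0.5684 0.2914 0.048 ]
C [0.517  0.3982 0.048 ]
[array([0.4647, 0.1011, 0.065 ]), array([0.5122, 0.0976, 0.065 ]), array([0.5593, 0.0949, 0.065 ])]
t 23.75 pos [0.5005 0.3083 0.2539] x [-0.996  0.09  -0.   ] y [ 0.09   0.996 -0.   ] z [ 0. -0. -1.] F [-0.7  0.  -0.3] w 0.996 j [-0.78  0.35  0.19  1.64 -0.07  1.16  0.91]
turn -0.12 deg 1 rows of -0.0013
trans mm [ 21.1 -28.3 103.9] rows 3 each [ 0.0176 -0.0235  0.0866]
```

Run:
```python
from h import *
plan([.5385,.093,.22],174.95)
```

```text
t 23.75 pos [0.5005 0.3083 0.2539] x [-0.996  0.09  -0.   ] y [ 0.09   0.996 -0.   ] z [ 0. -0. -1.] F [-0.7  0.  -0.3] w 0.996 j [-0.78  0.35  0.19  1.64 -0.07  1.16  0.91]
turn -0.12 deg 1 rows of -0.0013
trans mm [ -56.8 -211.1   33.9] rows 5 each [-0.0284 -0.1056  0.0169]
```

Call:
apply_moves --targets '[0,-0.0284,-0.1056,0.0169,-0.0013,0,-0.0284,-0.1056,0.0169,0,0,-0.0284,-0.1056,0.0169,0,0,-0.0284,-0.1056,0.0169,0,0,-0.0284,-0.1056,0.0169,0,0,0,0,0,0,0,0,0,0,0,0,0,0,0,0]'

```text
clock: 24.75
position: [0.5384, 0.0955, 0.2202]
ee_rot: [0.133, 3.139, 0.001]
force: [0.0, -0.9, -0.0]
width: 1.0
```

Run:
```python
from h import *
o,_=state(); im=eyes.get_image("wrist"); np.save("w10.npy",np.r_[o["position"],o["ee_rot"]])
cv2.imwrite("pics/w10f.png",im[:,:,::-1])
crop(im,180,60,340,260,3,"pics/w10.png")
```

```text
t 24.75 pos [0.5384 0.0955 0.2202] x [-0.996  0.084 -0.   ] y [0.084 0.996 0.001] z [ 0.     0.001 -1.   ] F [ 0.  -0.9 -0. ] w 1.000 j [-0.47  0.31  0.26  1.79 -0.09  1.05  1.31]
```

View pics/w10.png

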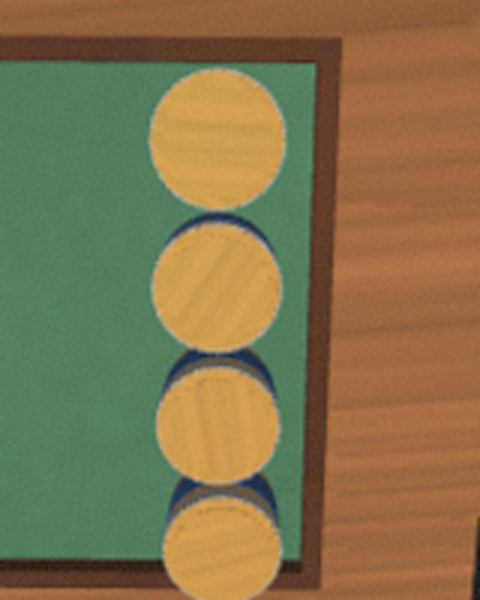

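View pics/w10f.png

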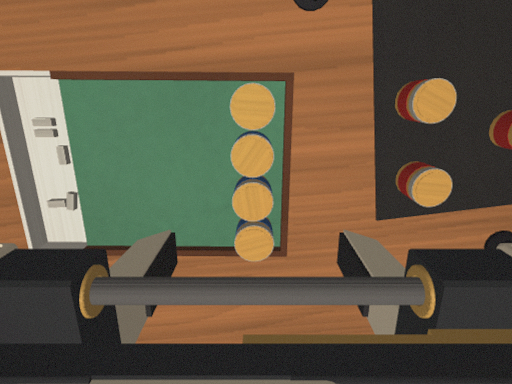

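Run:
```python
from fit2 import *
import cv2
im=cv2.imread("pics/w10f.png"); hsv=cv2.cvtColor(im,cv2.COLOR_BGR2HSV)
m=cv2.inRange(hsv,(14,110,140),(30,255,255)); m[:, :215]=0; m[:,290:]=0; m[:75]=0; m[262:]=0
m=cv2.morphologyEx(m,cv2.MORPH_OPEN,np.ones((3,3)))
cs,_=cv2.findContours(m,cv2.RETR_EXTERNAL,cv2.CHAIN_APPROX_NONE); E=[]
for c in cs:
    if cv2.contourArea(c)>300: e=cv2.fitEllipse(cv2.convexHull(c)); E.append(e[0]); print(np.round(e[0],2),np.round(e[1],1))
uv=np.array(sorted(E,key=lambda t:t[1])); print(uv)
W=wcam("w10.npy")
for p in uv: print(ray(W,p,.065).round(4))
P=np.array([[x,119,65] for x in(-73.5,-24.5,24.5,73.5)])/1e3
K,Rm,t=W
def f(q,fs=True):
    c,s=np.cos(q[2]),np.sin(q[2]); M=np.array([[c,-s,0],[s,c,0],[0,0,1]])
    k=K.copy(); k[0,0]*=q[3];k[1,1]*=q[3]
    return (proj((k,Rm,t),P@M.T+[q[0],q[1],0])-uv).ravel()
r=least_squares(f,[.53,-.03,-.09,1]); print(r.x.round(4),np.degrees(r.x[2]),r.fun.round(2))
```

```text
[253.59 243.53] [35.6 37.8]
[252.15 201.5 ] [37.7 39.7]
[251.84 155.63] [41.2 41.3]
[252.06 106.12] [43.4 45.1]
[[252.059021   106.1151886 ]
 [251.84454346 155.63235474]
 [252.14787292 201.49971008]
 [253.59100342 243.53353882]]
[0.4651 0.0989 0.065 ]
[0.5135 0.0943 0.065 ]
[0.5628 0.0902 0.065 ]
[0.6124 0.0874 0.065 ]
[ 0.5292 -0.0259 -0.0787  1.0051] -4.510650130526812 [-0.38 -0.25  0.35  0.34  0.52  0.11 -0.49 -0.2 ]
```

```bash
cat > tin.py <<'E'
from fit2 import *
import sys
def tops(im,box,hull=True):
    hsv=cv2.cvtColor(np.ascontiguousarray(im[:,:,::-1]),cv2.COLOR_BGR2HSV)
    m=cv2.inRange(hsv,(14,110,130),(30,255,255)); k=np.zeros_like(m); x0,y0,x1,y1=box; k[y0:y1,x0:x1]=m[y0:y1,x0:x1]
    k=cv2.morphologyEx(k,cv2.MORPH_OPEN,np.ones((3,3)))
    cs,_=cv2.findContours(k,cv2.RETR_EXTERNAL,cv2.CHAIN_APPROX_NONE)
    return [cv2.fitEllipse(cv2.convexHull(c)) for c in cs if cv2.contourArea(c)>300]
def look(name,z,box=(150,20,380,245)):
    o,_=state(); im=eyes.get_image("wrist"); cv2.imwrite(f"pics/{name}.png",im[:,:,::-1]); W=cam("wrist",o)
    for e in tops(im,box):
        p=ray(W,e[0],z); d=p-o["position"]; Rm=R.from_rotvec(o["ee_rot"]).as_matrix(); t=Rm.T@d; t[1]-=.0015; w=o["position"]+Rm@t
        print("top px",np.round(e[0],1),"ax",np.round(e[1],1),"world(bias-corr)",w.round(4),"tool mm",(t*1e3).round(1))
E
python3 - <<'E'
from h import *
plan([.4762,.2835,.203],175.2)
E
```

```text
t 24.80 pos [0.5384 0.0955 0.2202] x [-0.996  0.084 -0.   ] y [0.084 0.996 0.001] z [ 0.     0.001 -1.   ] F [-0.2 -0.5 -0.7] w 1.002 j [-0.47  0.31  0.26  1.79 -0.09  1.05  1.31]
turn -0.04 deg 1 rows of -0.0004
trans mm [ 77.8 182.1  17.2] rows 4 each [0.0486 0.1138 0.0108]
```

Call:
apply_moves --targets '[0,0.0486,0.1138,0.0108,0,0,0.0486,0.1138,0.0108,0,0,0.0486,0.1138,0.0108,0,0,0.0486,0.1138,0.0108,0,0,0,0,0,0,0,0,0,0,0,0,0,0,0,0]'

```text
clock: 25.68
position: [0.4773, 0.2812, 0.203]
ee_rot: [0.138, 3.138, -0.0]
force: [-0.3, -0.2, 0.1]
width: 1.0
```

Run:
```python
from tin import *
look("w11",.048)
```

```text
t 25.68 pos [0.4773 0.2812 0.203 ] x [-0.996  0.088 -0.   ] y [ 0.088  0.996 -0.   ] z [ 0. -0. -1.] F [-0.3 -0.2  0.1] w 1.000 j [-0.77  0.34  0.19  1.79 -0.07  1.02  0.93]
top px [367.7 205.4] ax [35.8 41.1] world(bias-corr) [0.5169 0.3973 0.048 ] tool mm [-29.1 119.2 155. ]
top px [259. 177.] ax [39.  40.5] world(bias-corr) [0.4753 0.2838 0.048 ] tool mm [  2.3   2.4 155. ]
```

View pics/w11.png

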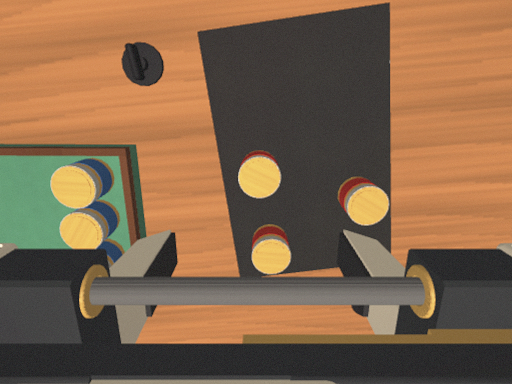

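Call:
apply_moves --targets '[0,0.0055,0.006,0,0,0,0,0,0.12,0,0,0,0,0.14,0,0,0,0,0.13,0,0,0,0,0.05,0,0,0,0,0.03,0,0,0,0,0,0,0,0,0,0,0]'

```text
clock: 26.72
position: [0.4755, 0.2853, 0.0158]
ee_rot: [0.136, 3.137, 0.002]
force: [0.2, -0.6, 0.7]
width: 0.997
```

Run:
```python
from tin import *
plan([.4755,.2838,.014],174.9)
im=eyes.get_image("wrist"); cv2.imwrite("pics/w12.png",im[:,:,::-1])
```

```text
t 26.73 pos [0.4755 0.2853 0.0158] x [-0.996  0.086 -0.001] y [0.086 0.996 0.001] z [ 0.001  0.001 -1.   ] F [ 0.2 -0.6  0.7] w 0.997 j [-0.73  0.59  0.13  1.96 -0.13  0.6   0.97]
turn 0.15 deg 1 rows of 0.0016
trans mm [-0.1 -1.5  1.8] rows 1 each [-0.0002 -0.0038  0.0046]
```

View pics/w12.png

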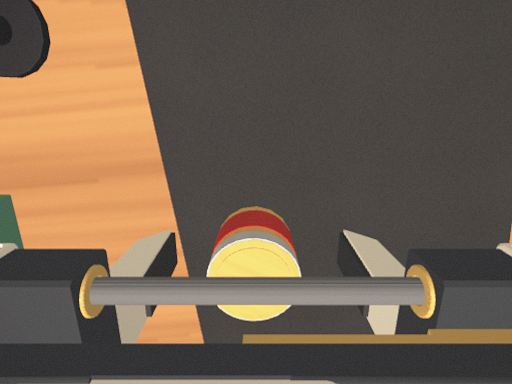

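Call:
apply_moves --targets '[0,0,-0.002,0.003,0,0,0,0,0,0,1,0,0,0,0,1,0,0,0,0,1,0,0,0,0,1,0,0,0,0,1,0,0,0,0,1,0,0,0,0,1,0,0,0,0]' --grip_force 25

```text
clock: 27.9
position: [0.4747, 0.284, 0.0136]
ee_rot: [0.136, 3.139, -0.0]
force: [1.1, 0.2, 0.5]
width: 0.471
```

Run:
```python
from tin import *
o,_=state(); im=eyes.get_image("wrist"); crop(im,190,190,320,340,4,"pics/w13.png"); np.save("w13.npy",np.r_[o["position"],o["ee_rot"]])
W=cam("wrist",o); 
for dx in(-3,0,3): print(dx,proj(W,[o["position"]+[dx/1e3*.996+s*.022*.996,-dx/1e3*.087-s*.022*.087,.048-o["position"][2]] for s in(-1,0,1)]).round(1).tolist())
```

```text
t 27.90 pos [0.4747 0.284  0.0136] x [-0.996  0.086 -0.   ] y [ 0.086  0.996 -0.   ] z [ 0. -0. -1.] F [1.1 0.2 0.5] w 0.471 j [-0.73  0.59  0.13  1.96 -0.13  0.6   0.97]
-3 [[253.6, 234.7], [253.7, 278.8], [253.8, 319.0]]
0 [[253.6, 241.0], [253.7, 284.5], [253.8, 324.2]]
3 [[253.6, 247.2], [253.8, 290.2], [253.8, 329.4]]
```

View pics/w13.png

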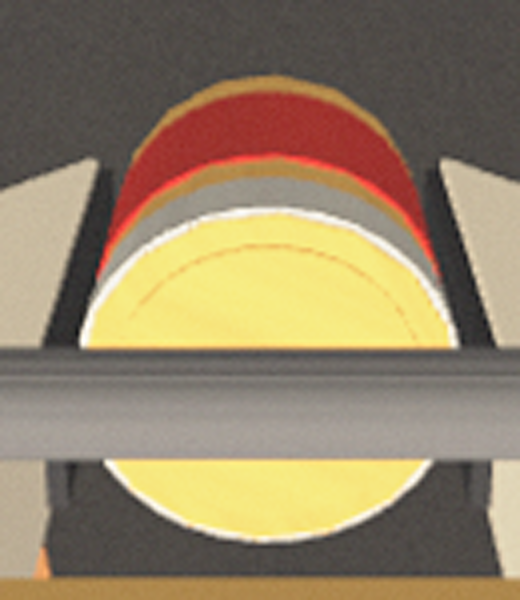

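Run:
```python
from h import *
plan([.4891,.0949,.13],175.15)
```

```text
t 27.95 pos [0.4747 0.2841 0.0136] x [-0.996  0.086  0.   ] y [0.086 0.996 0.   ] z [-0.  0. -1.] F [ 0.4 -0.3 -0. ] w 0.477 j [-0.73  0.59  0.13  1.96 -0.13  0.6   0.97]
turn -0.10 deg 1 rows of -0.0011
trans mm [ -30.3 -187.3 -116.4] rows 5 each [-0.0152 -0.0936 -0.0582]
```

Call:
apply_moves --targets '[1,0,0,-0.05,0,1,0,0,-0.09,0,1,0,0,-0.1,0,1,0,0,-0.051,0,1,-0.0152,-0.0936,0,0,1,-0.0152,-0.0936,0,0,1,-0.0152,-0.0936,0,0,1,-0.0152,-0.0936,0,0,1,-0.0152,-0.0936,0,0,1,0,0,0,0,1,0,0,0,0,1,0,0,0,0]'

```text
clock: 29.45
position: [0.4887, 0.0961, 0.1299]
ee_rot: [-0.133, -3.139, -0.001]
force: [-0.2, -0.0, -1.8]
width: 0.476
```

Run:
```python
from tin import *
plan([.4891,.0949,.0761],175.15)
o,_=state(); im=eyes.get_image("wrist"); cv2.imwrite("pics/w14.png",im[:,:,::-1])
```

```text
t 29.45 pos [0.4887 0.0961 0.1299] x [-0.996  0.084  0.   ] y [0.084 0.996 0.   ] z [-0.  0. -1.] F [-0.2 -0.  -1.8] w 0.476 j [-0.47  0.34  0.21  2.01 -0.1   0.8   1.29]
turn 0.01 deg 1 rows of 0.0001
trans mm [-0.5 -1.2 53.8] rows 2 each [-0.0006 -0.0015  0.0672]
t 29.45 pos [0.4887 0.0961 0.1299] x [-0.996  0.084  0.   ] y [0.084 0.996 0.   ] z [-0.  0. -1.] F [-0.2 -0.  -1.8] w 0.476 j [-0.47  0.34  0.21  2.01 -0.1   0.8   1.29]
```

View pics/w14.png

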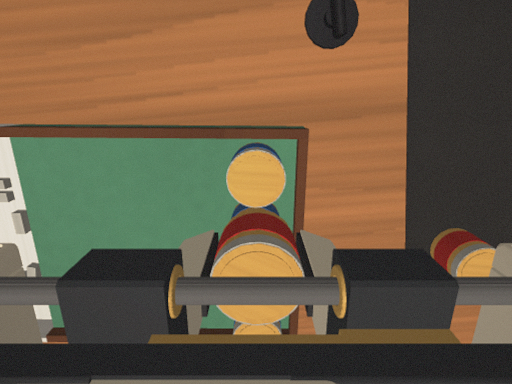

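Call:
apply_moves --targets '[1,-0.001,-0.0022,0,0,1,0,0,0.06,0,1,0,0,0.04,0,1,0,0,0.02,0,1,0,0,0,0,1,0,0,0,0,1,0,0,0,0]'

```text
clock: 30.38
position: [0.4896, 0.0942, 0.0825]
ee_rot: [0.135, 3.138, 0.001]
force: [-0.4, -0.5, -2.1]
width: 0.473
```

Run:
```python
from tin import *
plan([.4891,.0952,.0756],175.15)
a=eyes.get_image("side"); crop(a,200,135,300,200,7,"pics/s14.png")
a=eyes.get_image("scene"); crop(a,230,160,330,250,7,"pics/s14b.png")
```

```text
t 30.38 pos [0.4896 0.0942 0.0825] x [-0.996  0.086 -0.001] y [0.086 0.996 0.   ] z [ 0.001  0.    -1.   ] F [-0.4 -0.5 -2.1] w 0.473 j [-0.45  0.41  0.2   2.05 -0.12  0.68  1.31]
turn -0.09 deg 1 rows of -0.001
trans mm [0.6 1.  6.9] rows 1 each [0.0015 0.0024 0.0173]
```

View pics/s14b.png

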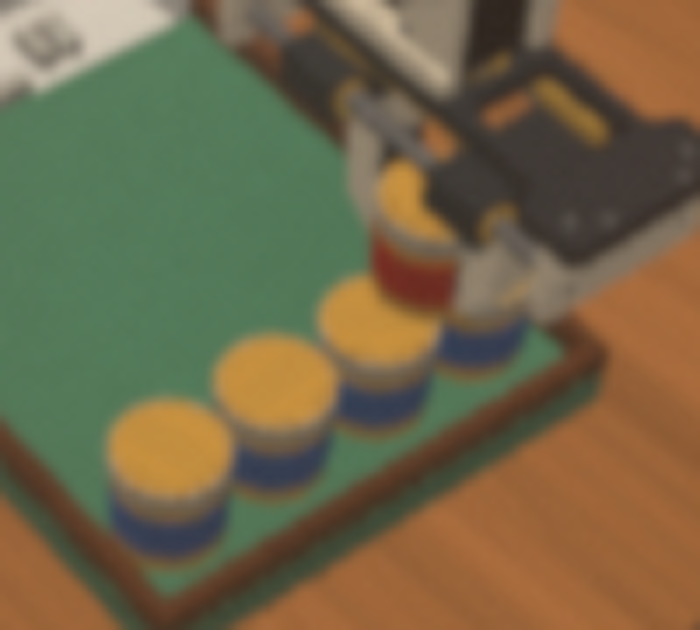

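Call:
apply_moves --targets '[1,0,0.002,0.006,0,1,0,0,0.006,0,1,0,0,0.003,0,1,0,0,0,0,1,0,0,0,0]'

```text
clock: 31.1
position: [0.4893, 0.0948, 0.076]
ee_rot: [0.136, 3.139, 0.0]
force: [0.6, -0.2, -1.4]
width: 0.473
```

Run:
```python
from tin import *
plan([.4891,.0950,.0756],175.15)
```

```text
t 31.10 pos [0.4893 0.0948 0.076 ] x [-0.996  0.086 -0.   ] y [0.086 0.996 0.   ] z [ 0.  0. -1.] F [ 0.6 -0.2 -1.4] w 0.473 j [-0.45  0.42  0.19  2.06 -0.13  0.67  1.31]
turn -0.10 deg 1 rows of -0.0011
trans mm [0.2 0.1 0.4] rows 1 each [0.0006 0.0004 0.0009]
```

Call:
apply_moves --targets '[1,0,0,0.0025,0,1,0,0,0,0,1,0,0,0,0]'

```text
clock: 31.48
position: [0.4894, 0.0949, 0.0755]
ee_rot: [0.136, 3.138, 0.001]
force: [-2.9, -1.0, 5.9]
width: 0.473
```

Contact at about 7 N. Release and rise.

Call:
apply_moves --targets '[1,0,0,-0.001,0,0.4,0,0,0,0,0.3,0,0,0,0,0.2,0,0,0,0,0,0,0,0,0,0,0,0,0,0,0,0,0,0,0,0,0,0,-0.05,0,0,0,0,-0.12,0,0,0,0,-0.15,0,0,0,0,-0.08,0,0,0,0,0,0]'

```text
clock: 32.98
position: [0.4908, 0.0952, 0.238]
ee_rot: [0.135, 3.134, 0.003]
force: [-0.7, 0.9, -1.1]
width: 0.996
```

Run:
```python
from tin import *
look("w15",.065)
plan([.5688,.2885,.203],175.1)
```

```text
t 32.98 pos [0.4908 0.0952 0.238 ] x [-0.996  0.086 -0.005] y [0.086 0.996 0.002] z [ 0.005  0.002 -1.   ] F [-0.7  0.9 -1.1] w 0.996 j [-0.5   0.21  0.24  1.87 -0.06  1.05  1.25]
top px [255.9 233.6] ax [32.6 36.4] world(bias-corr) [0.5619 0.0887 0.065 ] tool mm [-70.6  -0.8 173.3]
top px [255.7 186.8] ax [43.8 48.5] world(bias-corr) [0.5051 0.0934 0.065 ] tool mm [-13.6  -1.  173. ]
top px [256.2 150. ] ax [38.7 39.5] world(bias-corr) [0.4641 0.0975 0.065 ] tool mm [ 27.6  -0.5 172.8]
t 33.02 pos [0.4897 0.095  0.2362] x [-0.996  0.086 -0.002] y [0.086 0.996 0.001] z [ 0.002  0.001 -1.   ] F [ 0.2 -0.4 -1. ] w 0.997 j [-0.5   0.22  0.24  1.88 -0.06  1.05  1.25]
turn -0.04 deg 1 rows of -0.0005
trans mm [-62.3 199.5  33.2] rows 5 each [-0.0311  0.0998  0.0166]
```

View pics/w15.png

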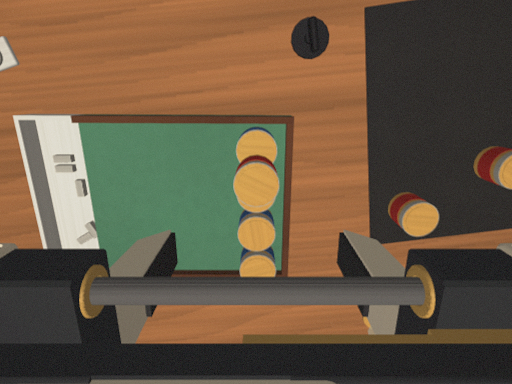

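Call:
apply_moves --targets '[0,-0.0311,0.0998,0.0166,0,0,-0.0311,0.0998,0.0166,0,0,-0.0311,0.0998,0.0166,0,0,-0.0311,0.0998,0.0166,0,0,-0.0311,0.0998,0.0166,0,0,0,0,0,0,0,0,0,0,0,0,0,0,0,0]'

```text
clock: 34.02
position: [0.5683, 0.2868, 0.2019]
ee_rot: [-0.138, -3.138, 0.001]
force: [0.2, 0.3, -0.6]
width: 1.0
```

Run:
```python
from tin import *
look("w16",.048,(220,130,300,245))
a=eyes.get_image("side"); crop(a,200,135,300,200,7,"pics/s16.png")
```

```text
t 34.02 pos [0.5683 0.2868 0.2019] x [-0.996  0.088  0.   ] y [ 0.088  0.996 -0.001] z [-0.    -0.001 -1.   ] F [ 0.2  0.3 -0.6] w 1.000 j [-0.68  0.47  0.19  1.58 -0.09  1.09  1.02]
top px [259. 180.] ax [39.2 40.6] world(bias-corr) [0.5691 0.2891 0.048 ] tool mm [ -0.7   2.5 153.9]
```

View pics/s16.png

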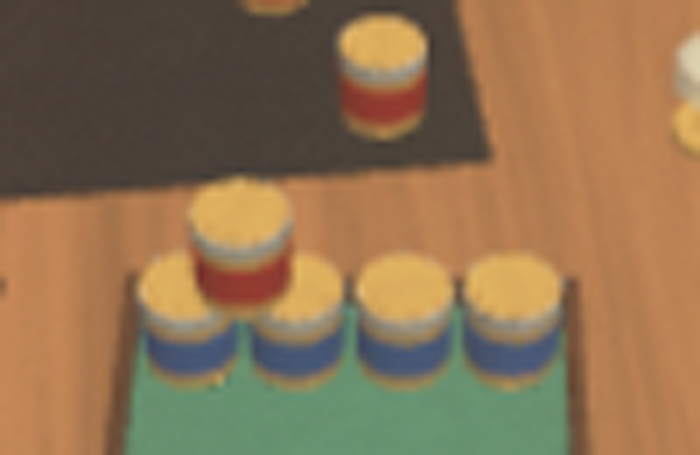

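View pics/w16.png

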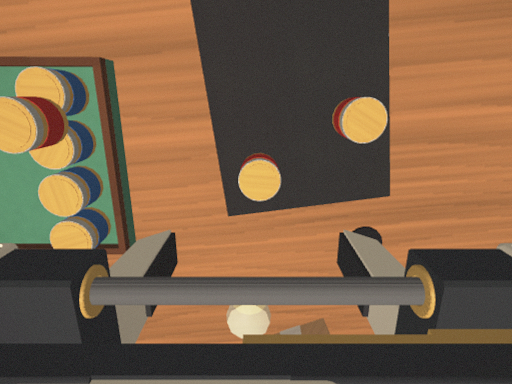

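Run:
```python
from fit2 import *
S=cam("side")
for p,z in [((240.5,214),.110),((189,289),.065),((298,289),.065),((406,290),.065),((512,290),.065)]: print(ray(S,px(p,200,135,7),z).round(4))
```

```text
[0.4917 0.0922 0.11  ]
[0.4668 0.0934 0.065 ]
[0.516  0.0897 0.065 ]
[0.5648 0.0855 0.065 ]
[0.6127 0.0819 0.065 ]
```

Tin 1 stands squarely over its gap, 0.3–0.6 mm off by the side camera. Picking the next tin.

Call:
apply_moves --targets '[0,-0.0018,0.005,0,0,0,0,0,0.12,0,0,0,0,0.14,0,0,0,0,0.13,0,0,0,0,0.05,0,0,0,0,0.03,0,0,0,0,0,0,0,0,0,0,0,0,0,0,0,0]'

```text
clock: 35.25
position: [0.5701, 0.2907, 0.0156]
ee_rot: [0.136, 3.137, 0.002]
force: [0.5, -0.5, 0.4]
width: 0.998
```

Run:
```python
from tin import *
plan([.569,.2886,.0136],175.1)
```

```text
t 35.25 pos [0.5701 0.2907 0.0156] x [-0.996  0.086 -0.002] y [0.086 0.996 0.001] z [ 0.002  0.001 -1.   ] F [ 0.5 -0.5  0.4] w 0.998 j [-0.65  0.69  0.14  1.74 -0.14  0.73  1.05]
turn -0.05 deg 1 rows of -0.0005
trans mm [ 1.  -2.2  2. ] rows 1 each [ 0.0024 -0.0055  0.0049]
```

Call:
apply_moves --targets '[0,0.001,-0.004,0.004,0,0,0,0,0,0,1,0,0,0,0,1,0,0,0,0,1,0,0,0,0,1,0,0,0,0,1,0,0,0,0,1,0,0,0,0,1,0,0,0,0]'

```text
clock: 36.38
position: [0.5688, 0.2888, 0.0126]
ee_rot: [0.135, 3.139, 0.0]
force: [1.2, 0.5, -0.1]
width: 0.48
```

Run:
```python
from tin import *
o,_=state(); im=eyes.get_image("wrist"); crop(im,190,190,320,340,4,"pics/w17.png")
W=cam("wrist",o); x=R.from_rotvec(o["ee_rot"]).as_matrix()[:,0]
for dx in(-3,0,3): print(dx,proj(W,[o["position"]-x*(dx/1e3+s*.022)+[0,0,.048-o["position"][2]] for s in(-1,0,1)]).round(1).tolist())
plan([.5381,.0907,.15],175.1)
```

```text
t 36.38 pos [0.5688 0.2888 0.0126] x [-0.996  0.086 -0.   ] y [0.086 0.996 0.   ] z [ 0.  0. -1.] F [ 1.2  0.5 -0.1] w 0.480 j [-0.65  0.69  0.14  1.74 -0.14  0.72  1.05]
-3 [[253.6, 235.6], [253.7, 280.1], [253.9, 320.5]]
0 [[253.6, 242.0], [253.7, 285.8], [253.9, 325.7]]
3 [[253.6, 248.2], [253.8, 291.5], [253.9, 330.9]]
t 36.42 pos [0.5688 0.2887 0.0126] x [-0.996  0.086 -0.   ] y [0.086 0.996 0.   ] z [ 0.  0. -1.] F [-1.2  1.7 -0.6] w 0.473 j [-0.65  0.69  0.14  1.74 -0.14  0.72  1.05]
turn -0.04 deg 1 rows of -0.0005
trans mm [  13.7 -199.9 -137.4] rows 5 each [ 0.0068 -0.1    -0.0687]
```

View pics/w17.png

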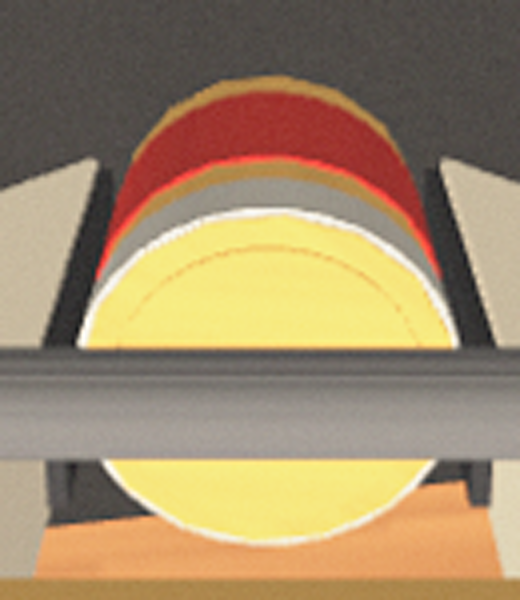

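Call:
apply_moves --targets '[1,0,0,-0.05,0,1,0,0,-0.1,0,1,0,0,-0.13,0,1,0,0,-0.06,0,1,0.0068,-0.1,0,0,1,0.0068,-0.1,0,0,1,0.0068,-0.1,0,0,1,0.0068,-0.1,0,0,1,0.0068,-0.1,0,0,1,0,0,0,0,1,0,0,0,0,1,0,0,0,0]'

```text
clock: 37.92
position: [0.5382, 0.092, 0.149]
ee_rot: [0.133, 3.138, 0.001]
force: [-0.3, -0.5, -0.1]
width: 0.474
```

Run:
```python
from tin import *
plan([.5381,.0907,.0746],175.1)
```

```text
t 37.92 pos [0.5382 0.092  0.149 ] x [-0.996  0.084 -0.001] y [0.084 0.996 0.001] z [ 0.001  0.001 -1.   ] F [-0.3 -0.5 -0.1] w 0.474 j [-0.42  0.39  0.2   1.88 -0.1   0.89  1.32]
turn 0.06 deg 1 rows of 0.0006
trans mm [ 0.  -1.3 74.4] rows 2 each [ 0.     -0.0016  0.093 ]
```

Call:
apply_moves --targets '[1,0,-0.002,0,0,1,0,0,0.06,0,1,0,0,0.06,0,1,0,0,0.03,0,1,0,0,0.015,0,1,0,0,0,0,1,0,0,0,0,1,0,0,0,0]'

```text
clock: 38.92
position: [0.5384, 0.0899, 0.0832]
ee_rot: [0.136, 3.138, 0.001]
force: [0.3, 0.3, -1.7]
width: 0.475
```

Run:
```python
from tin import *
plan([.5381,.0907,.0746],175.1)
a=eyes.get_image("scene"); crop(a,230,160,330,250,7,"pics/s18.png")
```

```text
t 38.92 pos [0.5384 0.0899 0.0832] x [-0.996  0.086 -0.001] y [0.086 0.996 0.   ] z [ 0.001  0.    -1.   ] F [ 0.3  0.3 -1.7] w 0.475 j [-0.4   0.47  0.18  1.94 -0.12  0.74  1.34]
turn -0.05 deg 1 rows of -0.0005
trans mm [0.3 0.8 8.6] rows 1 each [0.0008 0.0019 0.0214]
```

View pics/s18.png

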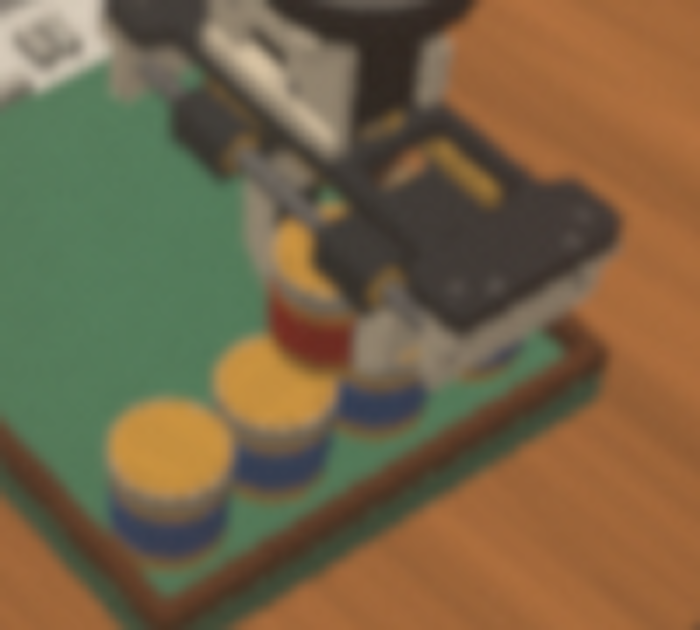

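Call:
apply_moves --targets '[1,0,0.0015,0.008,0,1,0,0,0.008,0,1,0,0,0.003,0,1,0,0,0,0,1,0,0,0,0,1,0,0,0,0]'

```text
clock: 39.72
position: [0.538, 0.0904, 0.075]
ee_rot: [0.135, 3.139, 0.0]
force: [-0.3, -0.1, -0.0]
width: 0.472
```

Call:
apply_moves --targets '[1,0,0,0.002,0,1,0,0,0,0,1,0,0,0,0]'

```text
clock: 40.1
position: [0.5381, 0.0904, 0.0745]
ee_rot: [0.136, 3.138, 0.0]
force: [-1.0, -0.3, 4.4]
width: 0.474
```

Contact. Release and rise.

Call:
apply_moves --targets '[1,0,0,-0.001,0,0.4,0,0,0,0,0.3,0,0,0,0,0.2,0,0,0,0,0,0,0,0,0,0,0,0,0,0,0,0,0,0,0,0,0,0,-0.05,0,0,0,0,-0.12,0,0,0,0,-0.15,0,0,0,0,-0.02,0,0,0,0,0,0]'

```text
clock: 41.6
position: [0.5381, 0.0905, 0.2108]
ee_rot: [0.135, 3.138, 0.001]
force: [-0.9, 0.6, -0.8]
width: 1.002
```

Run:
```python
from h import *
plan([.5175,.3955,.203],175.1)
```

```text
t 41.60 pos [0.5381 0.0905 0.2108] x [-0.996  0.086 -0.001] y [0.086 0.996 0.001] z [ 0.001  0.001 -1.   ] F [-0.9  0.6 -0.8] w 1.002 j [-0.43  0.32  0.22  1.8  -0.08  1.03  1.3 ]
turn -0.04 deg 1 rows of -0.0004
trans mm [ 46.5 302.1   7.8] rows 7 each [0.0166 0.1079 0.0028]
```

Call:
apply_moves --targets '[0,0.0166,0.1079,0.0028,0,0,0.0166,0.1079,0.0028,0,0,0.0166,0.1079,0.0028,0,0,0.0166,0.1079,0.0028,0,0,0.0166,0.1079,0.0028,0,0,0.0166,0.1079,0.0028,0,0,0.0166,0.1079,0.0028,0,0,0,0,0,0,0,0,0,0,0,0,0,0,0,0]'

```text
clock: 42.85
position: [0.5181, 0.3935, 0.202]
ee_rot: [-0.139, -3.138, 0.002]
force: [-0.0, -1.2, 0.3]
width: 1.005
```

Run:
```python
from tin import *
look("w19",.048,(220,130,300,245))
a=eyes.get_image("side"); crop(a,190,135,300,270,4.4,"pics/s19.png"); crop(a,200,135,300,200,7,"pics/s19b.png")
```

```text
t 42.85 pos [0.5181 0.3935 0.202 ] x [-0.996  0.088  0.   ] y [ 0.088  0.996 -0.002] z [-0.001 -0.001 -1.   ] F [-0.  -1.2  0.3] w 1.005 j [-0.83  0.5   0.14  1.54 -0.07  1.11  0.82]
top px [260.8 178. ] ax [39.1 41.1] world(bias-corr) [0.517  0.3978 0.048 ] tool mm [  1.5   4.4 154. ]
```

View pics/s19.png

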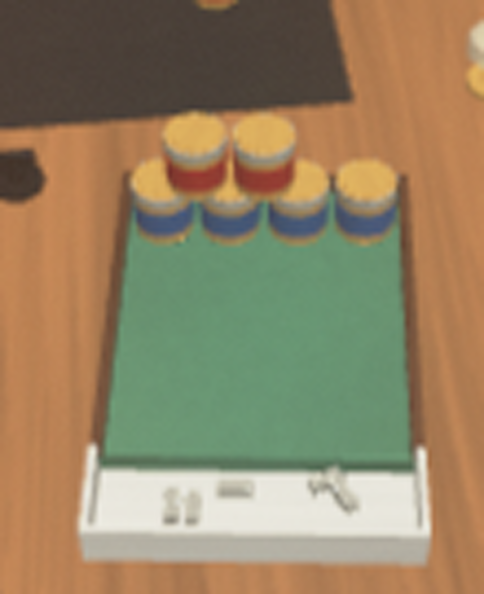

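View pics/s19b.png

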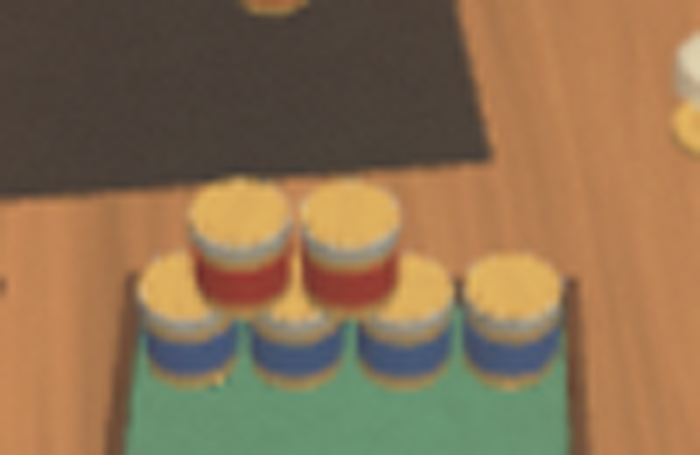

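Run:
```python
from tin import *
a=eyes.get_image("side"); crop(a,250,235,295,265,16,"pics/s20.png")
a=eyes.get_image("scene"); crop(a,185,140,260,200,10,"pics/s20b.png")
```

```text
(no output)
```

View pics/s20.png

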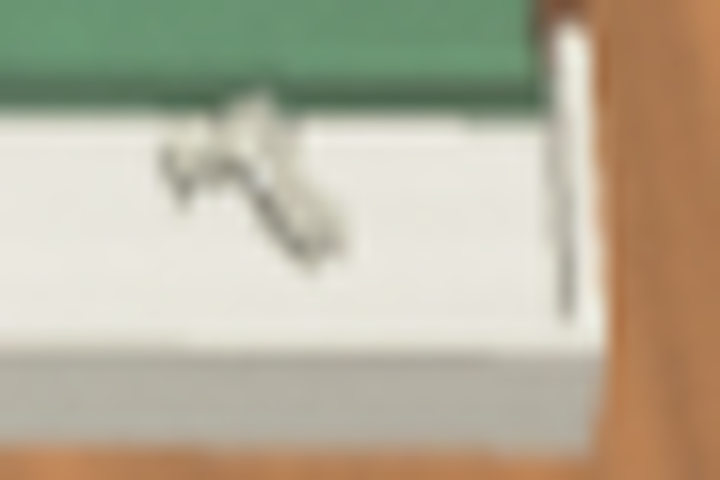

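View pics/s20b.png

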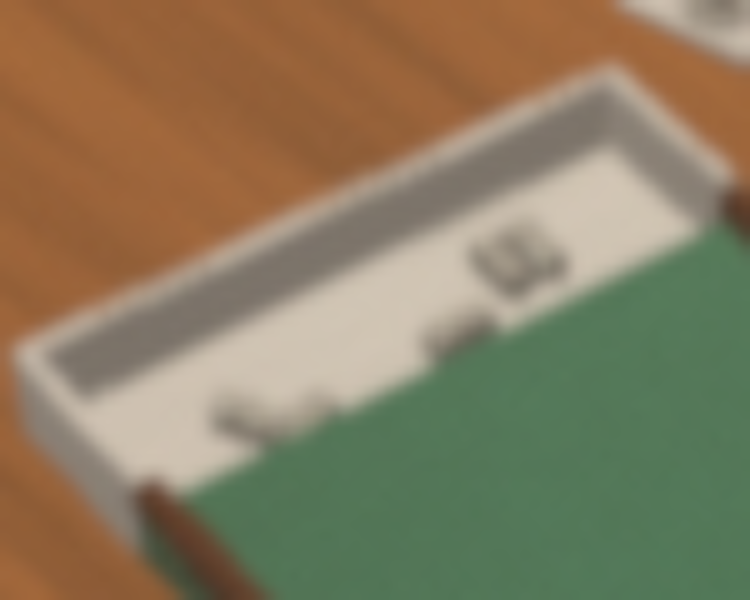

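Call:
apply_moves --targets '[0,0.0037,0.0097,0,0,0,0,0,0.12,0,0,0,0,0.14,0,0,0,0,0.13,0,0,0,0,0.05,0,0,0,0,0.03,0,0,0,0,0,0,0,0,0,0,0,0,0,0,0,0]'

```text
clock: 44.18
position: [0.5173, 0.4001, 0.0162]
ee_rot: [0.135, 3.137, 0.003]
force: [0.3, 1.0, 0.0]
width: 0.997
```

Run:
```python
from tin import *
plan([.517,.3973,.0136],175.1)
S=cam("side"); print(ray(S,px((350,214),200,135,7),.110).round(4))
```

```text
t 44.17 pos [0.5173 0.4001 0.0162] x [-0.996  0.086 -0.002] y [0.086 0.996 0.002] z [ 0.002  0.002 -1.   ] F [0.3 1.  0. ] w 0.997 j [-0.81  0.7   0.11  1.7  -0.1   0.75  0.83]
turn -0.04 deg 1 rows of -0.0005
trans mm [ 0.1 -2.8  2.6] rows 1 each [ 0.0002 -0.0069  0.0065]
[0.5398 0.0887 0.11  ]
```

Call:
apply_moves --targets '[0,0,-0.006,0.005,0,0,0,0,0,0,1,0,0,0,0,1,0,0,0,0,1,0,0,0,0,1,0,0,0,0,1,0,0,0,0,1,0,0,0,0,1,0,0,0,0]'

```text
clock: 45.3
position: [0.5164, 0.3971, 0.0128]
ee_rot: [0.135, 3.139, 0.0]
force: [0.4, 0.7, -0.7]
width: 0.477
```

Run:
```python
from tin import *
o,_=state(); im=eyes.get_image("wrist"); crop(im,190,190,320,340,4,"pics/w21.png")
W=cam("wrist",o); x=R.from_rotvec(o["ee_rot"]).as_matrix()[:,0]
for dx in(-3,0,3): print(dx,proj(W,[o["position"]-x*(dx/1e3+s*.022)+[0,0,.048-o["position"][2]] for s in(-1,0,1)]).round(1).tolist())
plan([.5871,.0865,.15],175.1)
```

```text
t 45.30 pos [0.5164 0.3971 0.0128] x [-0.996  0.086 -0.   ] y [0.086 0.996 0.   ] z [ 0.  0. -1.] F [ 0.4  0.7 -0.7] w 0.477 j [-0.81  0.7   0.11  1.7  -0.1   0.74  0.83]
-3 [[253.6, 235.5], [253.7, 279.8], [253.9, 320.2]]
0 [[253.6, 241.8], [253.7, 285.6], [253.9, 325.4]]
3 [[253.6, 248.0], [253.8, 291.2], [253.9, 330.6]]
t 45.35 pos [0.5164 0.3971 0.0127] x [-0.996  0.086 -0.   ] y [0.086 0.996 0.   ] z [ 0.  0. -1.] F [-0.2  0.5 -0.1] w 0.474 j [-0.81  0.7   0.11  1.7  -0.1   0.74  0.83]
turn -0.04 deg 1 rows of -0.0005
trans mm [ -97.  -303.4 -137.3] rows 7 each [-0.0346 -0.1084 -0.049 ]
```

View pics/w21.png

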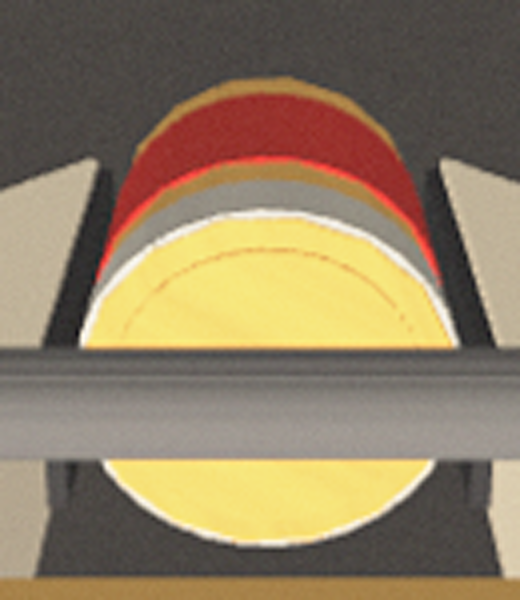

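Call:
apply_moves --targets '[1,0,0,-0.05,0,1,0,0,-0.1,0,1,0,0,-0.13,0,1,0,0,-0.063,0,1,-0.0346,-0.1084,0,0,1,-0.0346,-0.1084,0,0,1,-0.0346,-0.1084,0,0,1,-0.0346,-0.1084,0,0,1,-0.0346,-0.1084,0,0,1,-0.0346,-0.1084,0,0,1,-0.0346,-0.1084,0,0,1,0,0,0,0,1,0,0,0,0,1,0,0,0,0]'

```text
clock: 47.1
position: [0.5865, 0.088, 0.1504]
ee_rot: [0.132, 3.139, 0.001]
force: [-0.4, -0.1, -1.7]
width: 0.479
```

Run:
```python
from tin import *
plan([.5871,.086,.0747],175.1)
```

```text
t 47.10 pos [0.5865 0.088  0.1504] x [-0.996  0.084 -0.   ] y [0.084 0.996 0.001] z [ 0.     0.001 -1.   ] F [-0.4 -0.1 -1.7] w 0.479 j [-0.36  0.46  0.17  1.76 -0.09  0.94  1.34]
turn 0.08 deg 1 rows of 0.0008
trans mm [-0.8 -1.9 75.7] rows 2 each [-0.001  -0.0024  0.0946]
```

Call:
apply_moves --targets '[1,-0.0015,-0.003,0,0,1,0,0,0.06,0,1,0,0,0.06,0,1,0,0,0.03,0,1,0,0,0.018,0,1,0,0,0,0,1,0,0,0,0,1,0,0,0,0]'

```text
clock: 48.1
position: [0.5877, 0.0851, 0.0834]
ee_rot: [0.136, 3.138, 0.001]
force: [-0.4, 0.4, -0.9]
width: 0.471
```

Run:
```python
from tin import *
plan([.5871,.086,.0747],175.1)
a=eyes.get_image("scene"); crop(a,230,160,330,250,7,"pics/s22.png")
```

```text
t 48.10 pos [0.5877 0.0851 0.0834] x [-0.996  0.086 -0.001] y [0.086 0.996 0.   ] z [ 0.001  0.    -1.   ] F [-0.4  0.4 -0.9] w 0.471 j [-0.34  0.54  0.16  1.82 -0.11  0.8   1.35]
turn -0.05 deg 1 rows of -0.0005
trans mm [0.6 0.8 8.7] rows 1 each [0.0016 0.0021 0.0217]
```

View pics/s22.png

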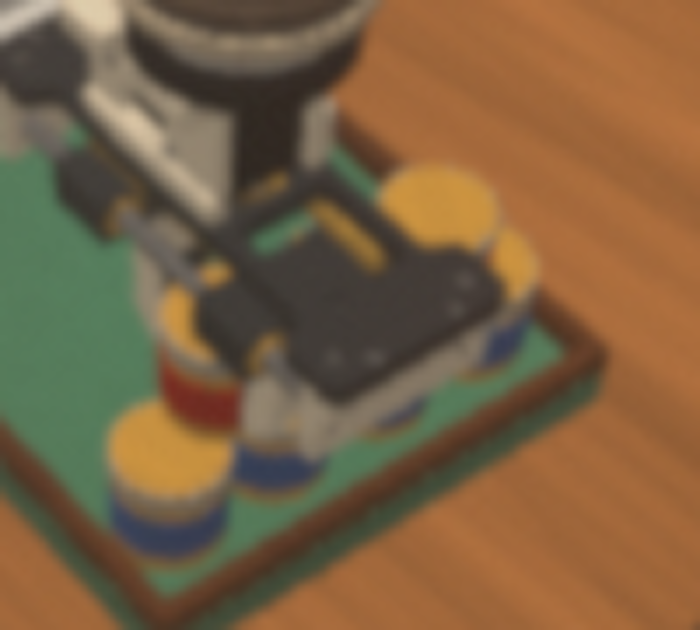

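Call:
apply_moves --targets '[1,0,0.0015,0.008,0,1,0,0,0.008,0,1,0,0,0.003,0,1,0,0,0,0,1,0,0,0,0,1,0,0,0,0]'

```text
clock: 48.9
position: [0.5873, 0.0856, 0.0752]
ee_rot: [0.136, 3.139, 0.0]
force: [-0.2, 0.3, -0.7]
width: 0.473
```

Call:
apply_moves --targets '[1,0,0,0.002,0,1,0,0,0,0,1,0,0,0,0]'

```text
clock: 49.28
position: [0.5874, 0.0856, 0.0747]
ee_rot: [0.136, 3.138, 0.0]
force: [-2.6, 0.1, 4.1]
width: 0.473
```

Contact. Release, rise, and back away toward the mat side.

Call:
apply_moves --targets '[1,0,0,-0.001,0,0.4,0,0,0,0,0.3,0,0,0,0,0.2,0,0,0,0,0,0,0,0,0,0,0,0,0,0,0,0,0,0,0,0,0,0,-0.05,0,0,0,0,-0.12,0,0,0,0,-0.15,0,0,0,0,-0.08,0,0,0,0,0,0]'

```text
clock: 50.78
position: [0.5889, 0.0859, 0.2378]
ee_rot: [0.135, 3.133, 0.003]
force: [0.1, 0.6, -0.1]
width: 0.998
```

Call:
apply_moves --targets '[0,0,0.1,0,0,0,0,0.12,0,0,0,0,0.12,0,0,0,0,0.12,0,0,0,0,0.1,0,0,0,0,0,0,0,0,0,0,0,0,0,0,0,0,0]'

```text
clock: 51.78
position: [0.6068, 0.307, 0.2344]
ee_rot: [-0.139, -3.138, 0.002]
force: [0.2, 0.5, 0.0]
width: 1.001
```

Run:
```python
from tin import *
state()
a=eyes.get_image("side"); cv2.imwrite("pics/f1.png",a[:,:,::-1]); crop(a,200,130,300,200,7,"pics/f1c.png"); crop(a,195,215,295,265,7,"pics/f1t.png")
b=eyes.get_image("scene"); cv2.imwrite("pics/f2.png",b[:,:,::-1]); crop(b,180,130,320,250,5.5,"pics/f2c.png")
```

```text
t 51.77 pos [0.6068 0.307  0.2344] x [-0.996  0.088  0.   ] y [ 0.088  0.996 -0.001] z [-0.    -0.001 -1.   ] F [0.2 0.5 0. ] w 1.001 j [-0.64  0.52  0.15  1.42 -0.08  1.21  1.  ]
```

View pics/f1.png

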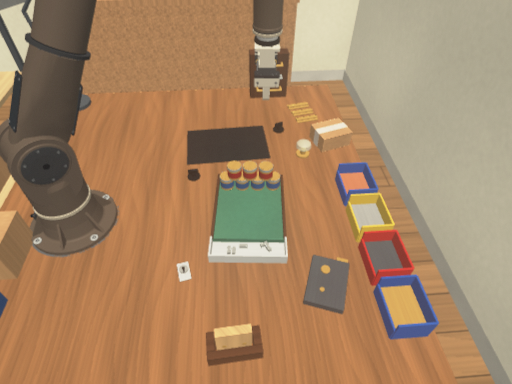

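View pics/f1c.png

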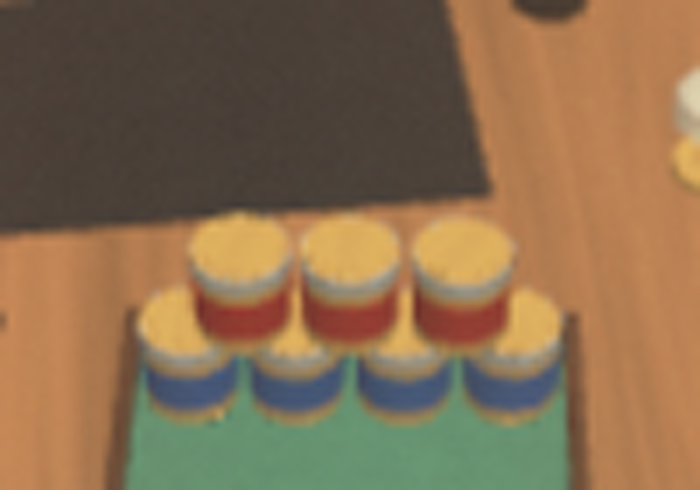

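View pics/f1t.png

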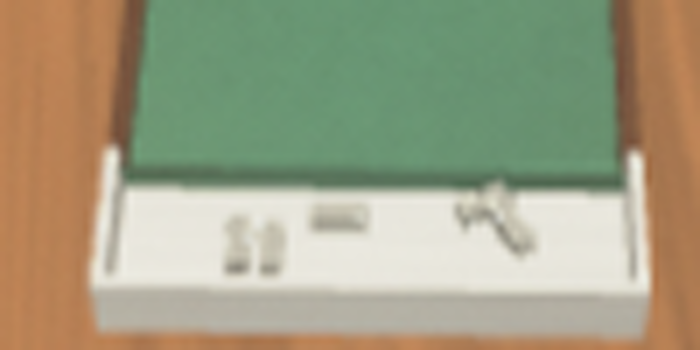

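View pics/f2.png

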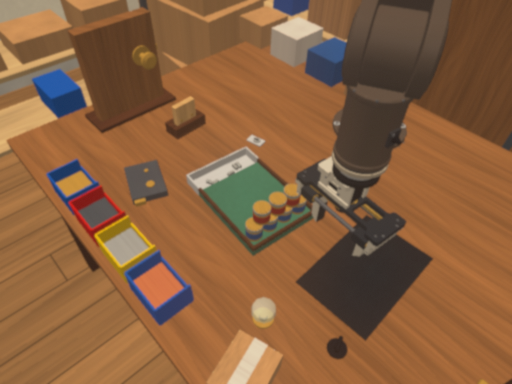

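View pics/f2c.png

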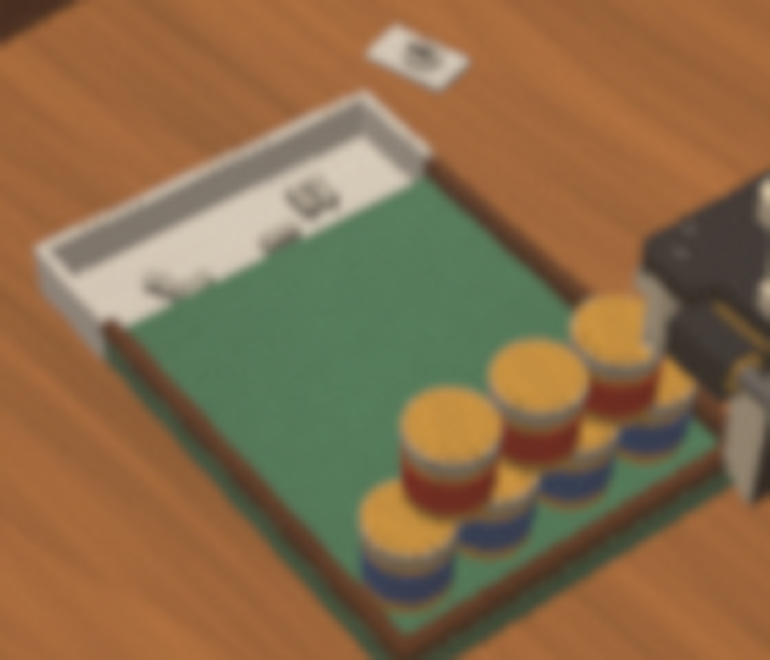

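Run:
```python
from tin import *
S=cam("side")
for p,z in [((240.5,249),.110),((350,249),.110),((463.5,251),.110),((189,324),.065),((298,324),.065),((406,325),.065),((512,325),.065)]: print(ray(S,px(p,200,130,7),z).round(4))
```

```text
[0.4917 0.0922 0.11  ]
[0.5398 0.0887 0.11  ]
[0.5895 0.0837 0.11  ]
[0.4668 0.0934 0.065 ]
[0.516  0.0897 0.065 ]
[0.5648 0.0855 0.065 ]
[0.6127 0.0819 0.065 ]
```

The tins are within about 1 mm of their gaps, the scraper is home, the plate is clear and the gripper is away from everything. Handing in.

```bash
python3 -c "
from cell import arm
print(arm.sign_off())"
```

```text
the job is handed in; nothing more can be done
None
```

The job is done and handed in at about 52 s of the 210 s allowed.

- **Chips:** I wiped all five into the trough with the scraper in two lanes. The last side and scene pictures show the green plate clear. One chip shifted later while the arm was away, and it now lies tilted against another chip. It appears to be still inside the trough, though I judged that by eye only.
- **Scraper:** It stands edge down in its holder slot. I lowered it until it met the slot floor, at about 11 N.
- **Red tins:** All three that were present stand upright over the three gaps of the blue row. By the side camera they are at most about 1.3 mm from the gap centres.
- **Other hardware:** The blue tins and the bystander pieces look unmoved in the last pictures.

- **Measurement disagreement:** The wrist camera disagreed with the two fixed cameras by 1–3 mm. I corrected for this using objects held in the gripper, and the fits and placings came out well.
- **Refused call:** One move call was refused because I had miscounted its rows. Nothing moved.

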